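# Set glazed test tiles on the drying tray with tongs and rack it

### The job

The glazed test tiles standing on the bench must not be touched by the gripper: take the dipping tongs from the caddy and use them to stand every tile upright inside the lip of the drying tray. Stand the tongs back in their compartment of the caddy, then, by its grip block, slide the loaded tray fully home into the bottom bay of the drying rack, with every tile still standing on it, and leave the other things where they are.

Things in the scene. Friction and masses are not known exactly. Their poses are not given: they have to be found in the camera images.
- tile1: glaze test tile like an inverted T, standing: terracotta foot 45 (x) x 50 (y) x 8 mm high, stem 45 (x) x 10 (y) mm rising to 80 mm, glazed white from 35 mm up; 95 g. Origin: centre of its underside, z up; the stem's broad faces look along its y. Only some of the five are there (None: absent or in the fingers)
- tile2: glaze test tile like an inverted T, standing: terracotta foot 45 (x) x 50 (y) x 8 mm high, stem 45 (x) x 10 (y) mm rising to 80 mm, glazed white from 35 mm up; 95 g. Origin: centre of its underside, z up; the stem's broad faces look along its y. Only some of the five are there (None: absent or in the fingers)
- tile3: glaze test tile like an inverted T, standing: terracotta foot 45 (x) x 50 (y) x 8 mm high, stem 45 (x) x 10 (y) mm rising to 80 mm, glazed white from 35 mm up; 95 g. Origin: centre of its underside, z up; the stem's broad faces look along its y. Only some of the five are there (None: absent or in the fingers)
- tile4: glaze test tile like an inverted T, standing: terracotta foot 45 (x) x 50 (y) x 8 mm high, stem 45 (x) x 10 (y) mm rising to 80 mm, glazed white from 35 mm up; 95 g. Origin: centre of its underside, z up; the stem's broad faces look along its y. Only some of the five are there (None: absent or in the fingers)
- tile5: glaze test tile like an inverted T, standing: terracotta foot 45 (x) x 50 (y) x 8 mm high, stem 45 (x) x 10 (y) mm rising to 80 mm, glazed white from 35 mm up; 95 g. Origin: centre of its underside, z up; the stem's broad faces look along its y. Only some of the five are there (None: absent or in the fingers)
- tongs: sprung steel dipping tongs, 120 g, 142 mm long, standing tips down in the caddy. Two straps 18 mm wide (x) part along y from a spring pivot barrel at the top, 19 mm across, its axis 132 mm up. Origin: midway between the tips at the level of their lower ends, z up. Held, squeezing along y closes the tips; opening the fingers past 51 mm drops the tongs
- tongs_grip (a point): midway between the tongs' two rubber finger grips, 104 mm above the tips' lower ends; pinch here along the tongs' y, gripper down; the barrel stands 38 mm above. The grips are flat blocks 30 (x) x 12 mm, sprung open 52 mm across. Spring force 5 N as the squeeze begins, 8 N closed. At a finger gap of 49.5 mm the tongs are held, tips about 35 mm apart; 1 mm closes the tips about 4 mm
- tongs_tip (a point): midway between the tongs' tips, 12 mm above their lower ends, 92 mm below tongs_grip. Rubber pads there, 18 mm wide (x) and 24 mm high, come parallel on a 10 mm stem, at a finger gap of about 43 mm. Sprung open the tips stand 41 mm apart inside, 58 mm outside. Squeeze the grips with 25 to 40 N to hold a tile
- tongs_arm (a joint): squeeze of the tongs, rad: 0 sprung open, about 0.26 shut on a 10 mm tile stem, 0.34 shut on nothing
- caddy: fixed wooden tool caddy. Open compartment for the tongs 30 (x) x 72 mm (y) inside, floor 8 mm above the bench, walls up to 66 mm; a second compartment with ribs and scrapers (to 81 mm high) beside it, out to +71 mm along x. Origin: at bench level under the middle of the tongs' compartment; the tongs stand in it with their y along its y
- tray: loose plywood drying tray 323 x 170 x 10 mm, 450 g, on slick plastic runners (friction about 0.2), to be slid along the bench. Load area 214 (x) x 158 mm (y) inside a lip 8 mm above the board. Origin: underside, below the middle of the load area; x points to the end that enters the rack first, 113 mm away; the other end, at x = -210 mm, has the grip block
- tray_grip (a point): in the tray's wooden grip block, at x = -175 mm, y = 0 from the tray's origin, 36 mm above the bench, a good height for the TCP; the block is 56 mm along the tray's x, 32 mm wide in y, 10 to 54 mm high
- rack: fixed wooden bench drying rack, 245 deep, 231 wide, 250 mm high. Bottom bay for the tray, straight on the bench, 190 mm wide between side rails; slatted shelf with bisque ware above it, underside 144 mm up. Origin: bench level, middle of the bay, where the tray's origin comes when fully home against the back stop (x = +113 mm); x points into the rack
- rack_mouth (a point): middle of the bay's open mouth at bench level, 119 mm before the rack's origin (x = -119 mm); with the tray home its grip block stays outside, 56 mm before the mouth
- bowl: bystander: small round terracotta bowl, 84 mm across, 45 mm high; leave it where it is
- brush: bystander: brush lying on the bench, 180 mm long; leave it where it is
- jar: bystander: small closed clear jar, 64 mm across, 85 mm high; leave it where it is
- glaze_pot: bystander: closed white glaze pot, 100 mm across, 120 mm high; leave it where it is
- mug: bystander: blue mug, 76 mm across, 85 mm high; leave it where it is
- rib: bystander: flat dark wooden rib, 100 x 55 x 8 mm; leave it where it is
- saucer: bystander: terracotta plate, 120 mm across, 20 mm high; leave it where it is

How it is judged (in metres and radians):
On the way, in this order (a step that is already met when the one before it is completed fails the run):
1. every tile stands upright inside the lip of the tray, free of the tongs, while the tray is still outside the rack (x of tile1 in the frame of tray between -0.09 and 0.09 m and y of tile1 in the frame of tray between -0.068 and 0.068 m and z of tile1 in the frame of tray between 0.004 and 0.016 m and angle between each of tile1, tile2, tile3, tile4, tile5's own z axis and vertical below 0.12 rad and x of tile2 in the frame of tray between -0.09 and 0.09 m and y of tile2 in the frame of tray between -0.068 and 0.068 m and z of tile2 in the frame of tray between 0.004 and 0.016 m and x of tile3 in the frame of tray between -0.09 and 0.09 m and y of tile3 in the frame of tray between -0.068 and 0.068 m and z of tile3 in the frame of tray between 0.004 and 0.016 m and x of tile4 in the frame of tray between -0.09 and 0.09 m and y of tile4 in the frame of tray between -0.068 and 0.068 m and z of tile4 in the frame of tray between 0.004 and 0.016 m and x of tile5 in the frame of tray between -0.09 and 0.09 m and y of tile5 in the frame of tray between -0.068 and 0.068 m and z of tile5 in the frame of tray between 0.004 and 0.016 m and contact force between tongs and tile1 below 0.1 N and contact force between tongs and tile2 below 0.1 N and contact force between tongs and tile3 below 0.1 N and contact force between tongs and tile4 below 0.1 N and contact force between tongs and tile5 below 0.1 N and x of tray in the frame of rack below -0.1 m), for 0.2 s.
2. the tongs stand in their compartment of the caddy, let go (x of tongs in the frame of caddy between -0.02 and 0.02 m and y of tongs in the frame of caddy between -0.03 and 0.03 m and z of tongs in the frame of caddy between 0 and 0.018 m and angle between tongs's own z axis and vertical below 0.3 rad and contact force between the fingers and tongs below 0.1 N), for 0.2 s.
3. the tray is fully home in the bottom bay of the rack with every tile standing on it (x of tile1 in the frame of tray between -0.09 and 0.09 m and y of tile1 in the frame of tray between -0.068 and 0.068 m and z of tile1 in the frame of tray between 0.004 and 0.016 m and angle between each of tile1, tile2, tile3, tile4, tile5's own z axis and vertical below 0.12 rad and x of tile2 in the frame of tray between -0.09 and 0.09 m and y of tile2 in the frame of tray between -0.068 and 0.068 m and z of tile2 in the frame of tray between 0.004 and 0.016 m and x of tile3 in the frame of tray between -0.09 and 0.09 m and y of tile3 in the frame of tray between -0.068 and 0.068 m and z of tile3 in the frame of tray between 0.004 and 0.016 m and x of tile4 in the frame of tray between -0.09 and 0.09 m and y of tile4 in the frame of tray between -0.068 and 0.068 m and z of tile4 in the frame of tray between 0.004 and 0.016 m and x of tile5 in the frame of tray between -0.09 and 0.09 m and y of tile5 in the frame of tray between -0.068 and 0.068 m and z of tile5 in the frame of tray between 0.004 and 0.016 m and x of tray in the frame of rack between -0.008 and 0.008 m and y of tray in the frame of rack between -0.015 and 0.015 m and angle between the x axis of tray and the x axis of rack, either way round below 0.1 rad and height (world z) of tray below 0.008 m), for 0.2 s.
At the end, for the whole second after the job is handed in: Every tile that is there stands upright (within 7 degrees) on the tray inside its lip; the tray lies in the rack's bottom bay within 8 mm of fully home, straight within 6 degrees; the tongs stand in their compartment of the caddy; all at rest (all of step 3 and x of tongs in the frame of caddy between -0.02 and 0.02 m and y of tongs in the frame of caddy between -0.03 and 0.03 m and z of tongs in the frame of caddy between 0 and 0.018 m and angle between tongs's own z axis and vertical below 0.3 rad and linear speed of each of tray, tongs, tile1, tile2, tile3, tile4, tile5 below 0.02 m/s); the robot touches nothing.
It fails at once if the gripper or arm touches a tile (contact force between any of the fingers, the arm and tile1 above 0.3 N or contact force between any of the fingers, the arm and tile2 above 0.3 N or contact force between any of the fingers, the arm and tile3 above 0.3 N or contact force between any of the fingers, the arm and tile4 above 0.3 N or contact force between any of the fingers, the arm and tile5 above 0.3 N).
It fails at once if a bystander is moved more than 5 cm (distance of any of bowl, brush, jar, glaze_pot, mug, rib, saucer from where it was at the start of the episode above 0.05 m).
Of tile1, tile2, tile3, tile4, tile5 only 3 to 5 are there at a start; the rules pass over those that are not, and their reading is None.
At some moment in a run one of tile1, tile2, tile3, tile4, tile5 may be knocked a few centimetres aside while the robot is not near it.
It also fails if it takes over 210 s, if anything falls off the work surface, if the arm or the gripper's body presses on something with over 40 N, if the wrist force passes 120 N, or if a joint passes its speed limit or range.

### The arm

A 6-joint arm with a two-finger parallel gripper is mounted at the origin on the work surface. World frame = base frame: x ahead of the robot, y to its left, z up, the work surface at z = 0. Lengths are in mm, angles in rad, forces in N, time in s.
With the tool pointing down it reaches from about 350 to 775 mm from the base axis. Payload 7.3 kg.
Tool frame: the origin (TCP) lies between the finger pads, 19 mm behind the fingertips; this is the grasp point; z points along the fingers, y is the line along which they close (so a half turn about z gives the same grasp; the last joint's range is limited). The gripper opens to 92 mm and grips with 3 to 60 N. Pads are 19 mm wide; open, the fingers measure 130 mm over their backs; the gripper's body (75 mm by 190 mm) begins 47 mm behind the grasp point.
Start: joints at [1.121, 0.342, 1.524, -0, 1.275, -0.146], TCP at [157.037, 500.981, 245.541] pointing down, gripper open.
Joint ranges: [-2.53, 2.53], [-0.77, 2.02], [0.04, 2.7], [-1, 4.14], [0.28, 2.66], [-3.11, 3.11]. Speed limits (rad/s): [2.57, 2.57, 3.14, 3.14, 3.14, 3.14].

### API

Orientations are given as [roll, pitch, yaw] about the fixed x, y, z axes, in that order (R = Rz(yaw) Ry(pitch) Rx(roll)).
In Python, from plant import bot gives the robot as it stands. The module is installed in compiled form; this text tells all that it offers.
- The arm moves only by the tool carry_out, never from a script. Its argument "plan" is a list of rows, each an object of numbers: "tx", "ty", "tz": the shift along the world's x, y, z in mm; "rx", "ry", "rz": the turn, a rotation vector about the world's x, y, z in rad. A call has 1 to 12 rows; each row shifts and turns the commanded pose from where the row before left it; what a row does not reach is not made up. A row lasts 1/10 s, in which the tool goes at most 50 mm and 8.59 degrees, less where a joint would pass 70% of its speed; a pose out of reach is approached as far as the arm can. A call with a gripper value outside its range is refused whole. "gripper" is the closure, from 0 (fully open) to 1 (shut), set as the call begins (left out, the last holds). The fingers move at their own pace and stop on an object; the grip force is fixed at half the most. Time passes only in rows, so rows that do not move let the fingers close. It gives the time, the measured TCP pose, the force, the opening and the grip force at its end, in the units of the state.
- bot.get_obs(): the state, without advancing time (a new reading comes with each control period).
- bot.capture(name): name is "side" or "top"; returns the picture (420x560x3 uint8, red, green, blue); there is no depth.
- bot.camera_model(name): a dict with "camera_matrix" (3x3 intrinsics, pixels), "R" (3x3) and "t" (3): a world point X has camera coordinates R X + t. Camera axes: x right, y down, z forward; pixel columns grow to the right and rows downward; lengths in mm; the calibration is good to about 2 mm. A picture is of the moment at which its call begins. camera_model takes no time and is no camera call.
- bot.close_job(): hands the job in; it is judged then, once.
The state is a dict: "time": time; "joint_positions": joint angles; "dq": joint speeds; "tau": joint torques, N m; "tool_pos": TCP position; "tcp_rot": TCP orientation; "contact_force": force on the tool from outside, world axes, zero at the start; "moment": the same for the moment, N m; "grip_width": finger opening in mm; "finger_force": force on a finger pad.
Only numpy, scipy, OpenCV 4.12 (cv2) and the standard library are available. Lean on these libraries where they do the work, as an engineer would, in place of code of your own. Each camera call takes 0.05 s, during which the arm holds its last target. There are 200 camera calls.

## Working session

There is one attempt and no reset: what is moved stays moved. The work goes in short steps, Python scripts to look and compute and a tool call to move; the robot and the scene stay as the last step left them, time stands still between calls to the robot, and variables do not carry over. Pictures are saved under pics/ and viewed, at most 17 in all, crops included, and the job is handed in when it is done.

Besides the shell and the picture viewer there is one more tool, called after "Emit:" as name(argument=value, ...), one argument or row to a line, values as JSON. carry_out: Moves the arm, as the interface text tells. Its arguments: {"type":"object","properties":{"plan":{"type":"array"},"gripper":{"type":"number"}},"required":["plan"]}

```bash
mkdir -p pics; ls; python3 - <<'E'
from plant import bot
import cv2
print(bot.get_obs())
for n in("side","top"):
    im=bot.capture(n); cv2.imwrite(f"pics/{n}0.png",im[:,:,::-1]); 
    m=bot.camera_model(n); print(n,m, -m["R"].T@m["t"])
E
```

```text
pics
{'time': 0.0, 'joint_positions': array([ 1.12102326e+00,  3.42693896e-01,  1.52500821e+00, -3.75358829e-05,
        1.27538362e+00, -1.45999946e-01]), 'dq': array([ 0.00031351, -0.00121804, -0.00051554, -0.0018797 , -0.00136571,
        0.00065614]), 'tau': array([-2.53816552e-04, -4.31237519e+01, -2.44215328e+01,  7.17201247e-02,
        5.59447089e-02, -7.49255651e-05]), 'tool_pos': array([156.86478305, 500.6269677 , 244.86297179]), 'tcp_rot': array([-3.14011024e+00, -1.81703365e-04,  2.83783035e+00]), 'contact_force': array([ 1.37240892, -0.25567374, -0.31924072]), 'moment': array([-0.00062188, -0.04202001, -0.00591637]), 'finger_force': 0.0, 'grip_width': 92.21098388740879}
side {'camera_matrix': array([[425.39358665,   0.        , 281.46670419],
       [  0.        , 425.39358665, 209.59500152],
       [  0.        ,   0.        ,   1.        ]]), 'R': array([[ 0.86746644, -0.49734368,  0.012298  ],
       [-0.35852087, -0.6420879 , -0.67763258],
       [ 0.34491268,  0.58341443, -0.73529779]]), 't': array([-488.40853212,  312.09916238, 1051.25934267])} [ 172.97940087 -655.83167457  990.48368409]
top {'camera_matrix': array([[461.71874998,   0.        , 277.68983018],
       [  0.        , 461.71874998, 209.65360385],
       [  0.        ,   0.        ,   1.        ]]), 'R': array([[-0.01246887, -0.99991038, -0.00487374],
       [-0.99109589,  0.01300485, -0.13251346],
       [ 0.13256497,  0.00317805, -0.99116922]]), 't': array([  40.87210485,  604.8310479 , 1210.01880599])} [ 439.54908461   29.15721123 1279.68085692]
```

View pics/top0.png

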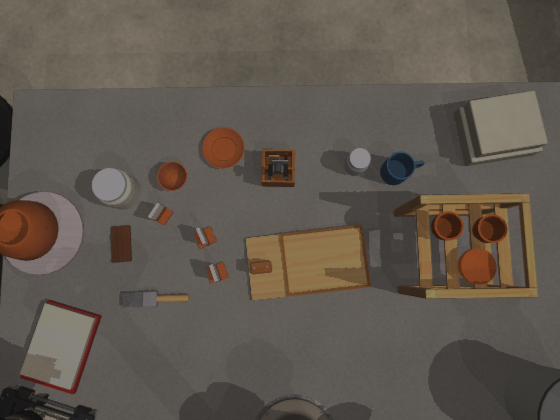

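View pics/side0.png

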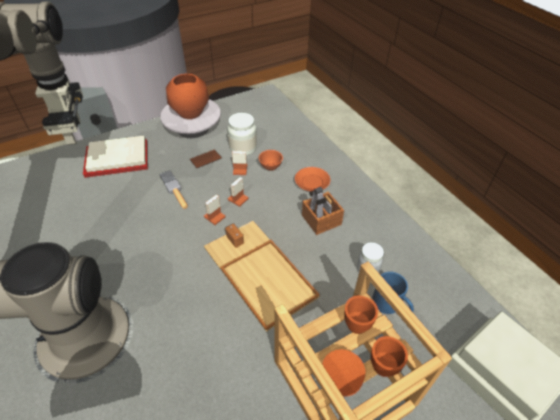

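The top view shows three tiles at about (160,213), (205,237) and (218,272). The caddy is at (279,167), the tray at (307,263) with its grip block at (261,267), and the rack mouth at column ~415. I'll zoom in for corner pixels.

```bash
cat > h.py <<'E'
import numpy as np, cv2
from plant import bot
M={n:bot.camera_model(n) for n in("side","top")}
def ray(n,p):
    m=M[n]; R,t,K=m["R"],m["t"],m["camera_matrix"]
    return -R.T@t, R.T@np.linalg.inv(K)@np.array([p[0],p[1],1.])
def plane(n,p,z):
    c,d=ray(n,p); return c+d*(z-c[2])/d[2]
def tri(a,b):   # side pixel, top pixel -> point and miss
    c1,d1=ray("side",a); c2,d2=ray("top",b)
    s=np.linalg.lstsq(np.c_[d1,-d2],c2-c1,rcond=None)[0]
    p,q=c1+s[0]*d1,c2+s[1]*d2; return (p+q)/2,np.linalg.norm(p-q)
def proj(n,X):
    m=M[n]; u=m["camera_matrix"]@(m["R"]@np.array(X,float)+m["t"]); return u[:2]/u[2]
def crop(src,x,y,w,h,k,out):
    im=cv2.imread(src)[y:y+h,x:x+w]; im=cv2.resize(im,None,fx=k,fy=k,interpolation=cv2.INTER_CUBIC)
    im=cv2.convertScaleAbs(im,alpha=1.5)
    for i in range(0,w,10): cv2.putText(im,str(x+i),(i*k,8),0,.3,(0,255,0)); cv2.line(im,(i*k,0),(i*k,4),(0,255,0))
    for i in range(0,h,10): cv2.putText(im,str(y+i),(0,i*k+3),0,.3,(0,255,0))
    cv2.imwrite(out,im)
E
python3 - <<'E'
from h import *
crop("pics/top0.png",140,145,160,145,5,"pics/tc.png"); crop("pics/side0.png",195,145,155,120,5,"pics/sc.png")
E
python3 - <<'E'
import cv2,numpy as np
from h import *
im=cv2.imread("pics/top0.png"); hsv=cv2.cvtColor(im,cv2.COLOR_BGR2HSV)
print([hsv[p[1],p[0]].tolist() for p in [(330,260),(205,245),(204,233),(261,267),(155,210)]])
E
```

```text
[[17, 124, 142], [9, 151, 115], [10, 110, 74], [13, 168, 112], [3, 20, 129]]
```

View pics/tc.png

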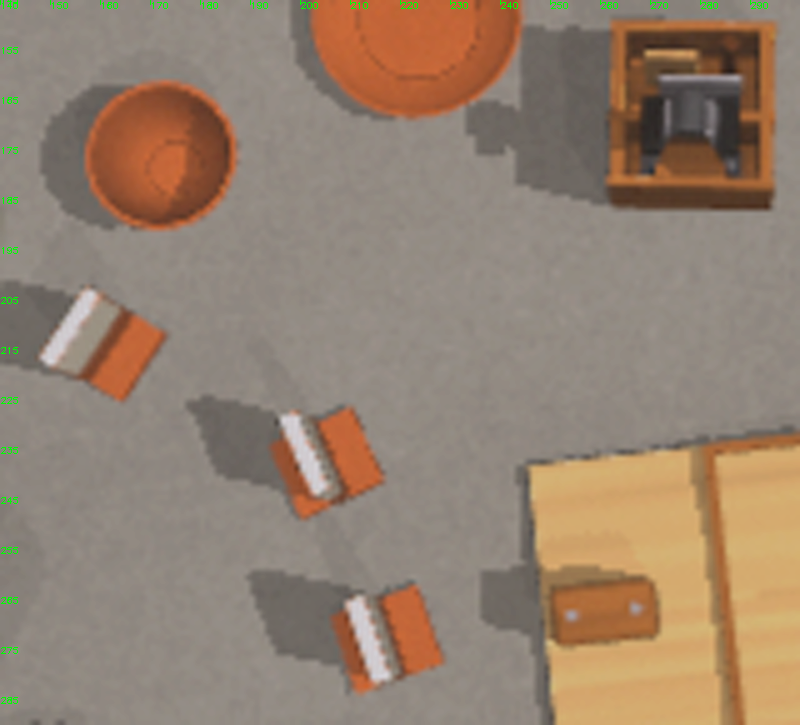

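View pics/sc.png

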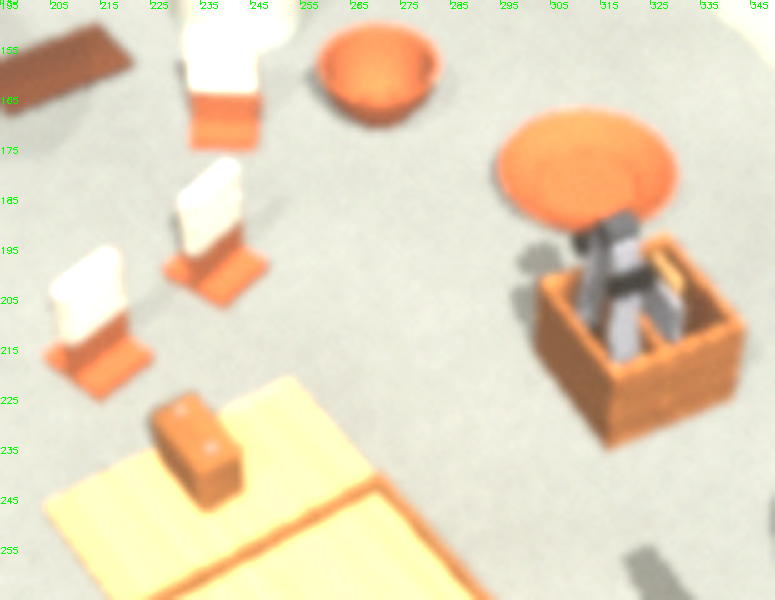

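The crops show the tongs standing in the near caddy compartment, with the barrel at top (278,167) and side (318,190). The stem top edges run A (158,203)-(149,217), B (198,228)-(204,245) and C (211,265)-(216,281). Next I'll compute world positions.

```bash
python3 - <<'E'
from h import *
np.set_printoptions(precision=1,suppress=True)
T=lambda x,y:(140+x/5,145+y/5); S=lambda x,y:(195+x/5,145+y/5)
print("barrel",tri(S(616,225),T(690,110))); print("grips",tri(S(607,262),T(690,117)))
print("gripL/R",tri(S(585,242),T(655,115)),tri(S(630,283),T(725,115)))
for k,a,b in(("A",(91,289),(44,362)),("B",(289,413),(322,498)),("C",(355,598),(382,682))):
    p,q=plane("top",T(*a),80),plane("top",T(*b),80); d=p-q
    print(k,(p+q)/2,"len",np.linalg.norm(d),"yaw of x",np.degrees(np.arctan2(d[1],d[0])))
print("B top tri",tri(S(211,176),T(305,455)),"C",tri(S(87,266),T(368,640)))
print("A foot front corners z8",plane("top",T(163,333),8),plane("top",T(122,400),8),plane("side",S(190,130),8),plane("side",S(260,132),8))
print("block",tri(S(195,430),T(604,610)))
print("caddy rim",[plane("top",T(*p),66) for p in((612,25),(773,25),(608,180),(773,180))],"divider",plane("top",T(690,117),66))
im=cv2.imread("pics/top0.png"); hsv=cv2.cvtColor(im,cv2.COLOR_BGR2HSV)
m=cv2.inRange(hsv,(8,60,60),(28,255,255)); n,l,s,c=cv2.connectedComponentsWithStats(m)
i=l[260,330]; pts=np.argwhere(l==i)[:,::-1]; r=cv2.minAreaRect(pts.astype(np.float32)); print("tray rect px",r,s[i])
bx=cv2.boxPoints(r); w=[plane("top",p,10) for p in bx]; print(w, np.mean(w,0),[np.linalg.norm(w[i]-w[i-1]) for i in range(4)])
crop("pics/top0.png",235,185,160,120,5,"pics/trayc.png");crop("pics/top0.png",390,180,160,130,5,"pics/rackc.png")
E
```

```text
barrel (array([699.2,  30.9, 143.4]), np.float64(0.9975272937223856))
grips (array([699.9,  32.1, 112.7]), np.float64(6.6363495811427295))
gripL/R (array([699.2,  51. , 113.4]), np.float64(10.642402565860644)) (array([702.4,  13.6, 110.5]), np.float64(4.231881818322538))
A [603.1 358.9  80. ] len 45.13386385568244 yaw of x -31.831211018270984
B [533.2 233.3  80. ] len 47.90409698827079 yaw of x 21.57989834024741
C [437.6 199.9  80. ] len 45.327074134677574 yaw of x 18.219506519236052
B top tri (array([534.8, 230.6,  91.6]), np.float64(4.949349040758493)) C (array([439.1, 198.2,  89.8]), np.float64(3.2528688273727155))
A foot front corners z8 [608.  325.5   8. ] [570.9 347.5   8. ] [578.4 360.3   8. ] [619.3 335.2   8. ]
block (array([451.7,  79.4,  56.4]), np.float64(0.22629846176371404))
caddy rim [array([764.8,  72.3,  66. ]), array([763.6, -14.6,  66. ]), array([679.8,  75.1,  66. ]), array([678.6, -13.1,  66. ])] divider [713.6  30.8  66. ]
tray rect px ((307.3676452636719, 261.93548583984375), (63.77138137817383, 119.93265533447266), 83.51692199707031) [ 245  224  126   77 7572]
[array([534.5, 126.4,  10. ]), array([ 567.7, -202.8,   10. ]), array([ 394.9, -215.9,   10. ]), array([362.8, 107.4,  10. ])] [465.  -46.2  10. ] [np.float64(172.81158730183384), np.float64(330.86595814810914), np.float64(173.30476408736797), np.float64(324.9137349725073)]
```

View pics/rackc.png

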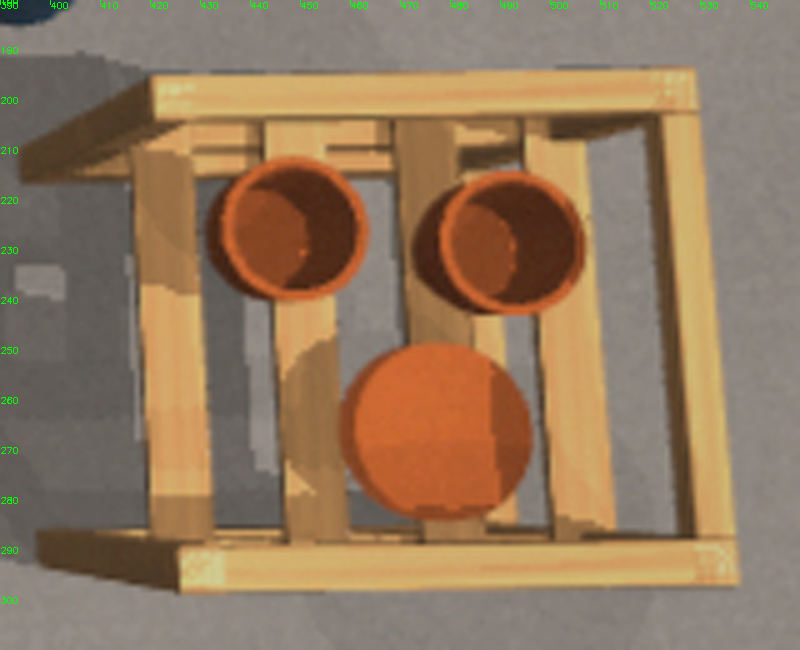

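The rack crop gives top corners at (421,195), (529,193.6), (426.4,298.4) and (537.6,297). I'll turn those into a rack pose and approach the tongs.

```bash
python3 - <<'E'
from h import *
np.set_printoptions(precision=1,suppress=True)
R=lambda x,y:(390+x/5,180+y/5)
P=[plane("top",R(*p),250)for p in((153,75),(694,68),(182,592),(738,584))]
print(P,[np.linalg.norm(P[i]-P[j])for i,j in((0,1),(2,3),(0,2),(1,3))])
d=(P[1]-P[0]+P[3]-P[2]);d/=np.linalg.norm(d); m=(P[0]+P[2])/2
print("dir",d,np.degrees(np.arctan2(d[1],d[0])),"mouth",m,"origin",m+d*119)
# feet of front posts at bench
print("feet",plane("top",R(20,182),0),plane("top",R(38,565),0))
o=bot.get_obs(); print(o["tool_pos"],o["tcp_rot"],o["joint_positions"])
E
```

```text
[array([ 606.4, -290.4,  250. ]), array([ 606.3, -534.1,  250. ]), array([ 376.9, -290.8,  250. ]), array([ 377.4, -534. ,  250. ])] [np.float64(243.7087170972274), np.float64(243.18169082180003), np.float64(229.4837453734791), np.float64(228.96513545672664)]
dir [ 0. -1.  0.] -89.94802557789097 mouth [ 491.6 -290.6  250. ] origin [ 491.8 -409.6  250. ]
feet [ 587.5 -290.7    0. ] [ 377.1 -290.8    0. ]
[156.9 500.7 244.9] [-3.1 -0.   2.8] [ 1.1  0.3  1.5  0.   1.3 -0.1]
```

Measurements agree with the given sizes: tongs at (699.5, 30.7), tray origin (470,-94) with yaw -84°, and rack origin (492,-410) with yaw -90°. I'll move over the tongs.

Emit:
carry_out(
  plan=[
    {"tx":30,"ty":-26,"rz":0.03},
    {"tx":36,"ty":-31,"rz":0.03},
    {"tx":36,"ty":-31,"rz":0.03},
    {"tx":36,"ty":-31,"rz":0.03},
    {"tx":36,"ty":-31,"rz":0.03},
    {"tx":36,"ty":-31,"rz":0.03},
    {"tx":36,"ty":-31,"rz":0.03},
    {"tx":36,"ty":-31,"rz":0.03},
    {"tx":36,"ty":-31,"rz":0.03},
    {"tx":36,"ty":-31,"rz":0.03},
    {"tx":36,"ty":-31},
    {"tx":36,"ty":-31},
  ],
  gripper=0,
)

```text
invalid input at $.plan[0]: expected keys tx, ty, tz, rx, ry, rz
```

Emit:
carry_out(
  plan=[
    {"tx":30,"ty":-26,"tz":0,"rx":0,"ry":0,"rz":0.03},
    {"tx":36,"ty":-31,"tz":0,"rx":0,"ry":0,"rz":0.03},
    {"tx":36,"ty":-31,"tz":0,"rx":0,"ry":0,"rz":0.03},
    {"tx":36,"ty":-31,"tz":0,"rx":0,"ry":0,"rz":0.03},
    {"tx":36,"ty":-31,"tz":0,"rx":0,"ry":0,"rz":0.03},
    {"tx":36,"ty":-31,"tz":0,"rx":0,"ry":0,"rz":0.03},
    {"tx":36,"ty":-31,"tz":0,"rx":0,"ry":0,"rz":0.03},
    {"tx":36,"ty":-31,"tz":0,"rx":0,"ry":0,"rz":0.03},
    {"tx":36,"ty":-31,"tz":0,"rx":0,"ry":0,"rz":0.03},
    {"tx":36,"ty":-31,"tz":0,"rx":0,"ry":0,"rz":0.03},
    {"tx":36,"ty":-31,"tz":0,"rx":0,"ry":0,"rz":0},
    {"tx":36,"ty":-31,"tz":0,"rx":0,"ry":0,"rz":0},
  ],
  gripper=0,
)

```text
time: 1.3
tool_pos: [584.1, 132.4, 245.1]
tcp_rot: [3.141, -0.001, 3.138]
contact_force: [0.4, 0.2, 0.2]
grip_width: 91.6
finger_force: 0.0
```

Emit:
carry_out(
  plan=[
    {"tx":30,"ty":-26,"tz":0,"rx":0,"ry":0,"rz":0},
    {"tx":30,"ty":-26,"tz":0,"rx":0,"ry":0,"rz":0},
    {"tx":28,"ty":-26,"tz":0,"rx":0,"ry":0,"rz":0},
    {"tx":18,"ty":-15,"tz":-10,"rx":0,"ry":0,"rz":0},
    {"tx":10,"ty":-10,"tz":-20,"rx":0,"ry":0,"rz":0},
    {"tx":0,"ty":0,"tz":-15,"rx":0,"ry":0,"rz":0},
    {"tx":0,"ty":0,"tz":0,"rx":0,"ry":0,"rz":0},
  ],
)

```text
time: 2.0
tool_pos: [697.8, 30.5, 196.8]
tcp_rot: [3.141, -0.007, 3.137]
contact_force: [0.9, 0.3, -0.0]
grip_width: 91.7
finger_force: 0.0
```

```bash
python3 - <<'E'
from h import *
print(bot.get_obs()["tool_pos"],bot.get_obs()["tcp_rot"])
for n in("top","side"): cv2.imwrite(f"pics/{n}1.png",bot.capture(n)[:,:,::-1])
crop("pics/top1.png",240,135,70,60,5,"pics/a.png");crop("pics/side1.png",280,140,80,60,5,"pics/b.png")
a,b=cv2.imread("pics/a.png"),cv2.imread("pics/b.png")
cv2.imwrite("pics/ab1.png",np.hstack([a,b]))
E
```

```text
[697.78117968  30.50297901 196.77940409] [ 3.14102487 -0.00660261  3.13695599]
```

View pics/ab1.png

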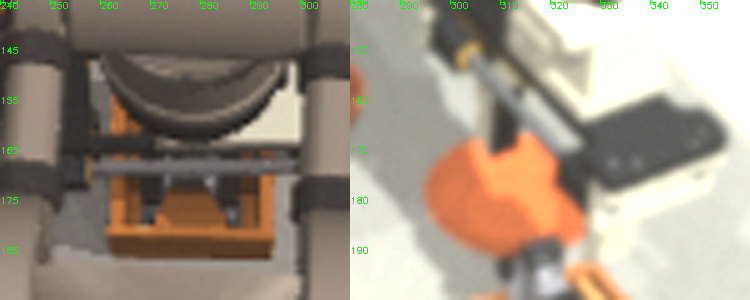

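The gripper straddles the tongs: the finger mechanism spans columns 257-300 and the tongs appear in between at (278,175). Descending.

Emit:
carry_out(
  plan=[
    {"tx":2,"ty":0,"tz":-14,"rx":0,"ry":0,"rz":0},
    {"tx":0,"ty":0,"tz":-20,"rx":0,"ry":0,"rz":0},
    {"tx":0,"ty":0,"tz":-20,"rx":0,"ry":0,"rz":0},
    {"tx":0,"ty":0,"tz":-15,"rx":0,"ry":0,"rz":0},
    {"tx":0,"ty":0,"tz":-10,"rx":0,"ry":0,"rz":0},
    {"tx":0,"ty":0,"tz":-5,"rx":0,"ry":0,"rz":0},
    {"tx":0,"ty":0,"tz":0,"rx":0,"ry":0,"rz":0},
  ],
)

```text
time: 2.8
tool_pos: [701.0, 31.2, 116.3]
tcp_rot: [3.141, -0.0, 3.138]
contact_force: [0.1, 0.6, 0.5]
grip_width: 92.2
finger_force: 0.0
```

Emit:
carry_out(
  plan=[
    {"tx":0,"ty":0,"tz":-4,"rx":0,"ry":0,"rz":0},
    {"tx":0,"ty":0,"tz":0,"rx":0,"ry":0,"rz":0},
    {"tx":0,"ty":0,"tz":0,"rx":0,"ry":0,"rz":0},
    {"tx":0,"ty":0,"tz":0,"rx":0,"ry":0,"rz":0},
    {"tx":0,"ty":0,"tz":0,"rx":0,"ry":0,"rz":0},
    {"tx":0,"ty":0,"tz":0,"rx":0,"ry":0,"rz":0},
  ],
  gripper=0.465,
)

```text
time: 3.4
tool_pos: [701.1, 31.0, 112.8]
tcp_rot: [3.141, 0.0, 3.138]
contact_force: [-0.1, -0.8, -0.0]
grip_width: 50.2
finger_force: 6.7
```

Emit:
carry_out(
  plan=[
    {"tx":0,"ty":0,"tz":0,"rx":0,"ry":0,"rz":0},
    {"tx":0,"ty":0,"tz":0,"rx":0,"ry":0,"rz":0},
    {"tx":0,"ty":0,"tz":0,"rx":0,"ry":0,"rz":0},
    {"tx":0,"ty":0,"tz":5,"rx":0,"ry":0,"rz":0},
    {"tx":0,"ty":0,"tz":10,"rx":0,"ry":0,"rz":0},
    {"tx":0,"ty":0,"tz":15,"rx":0,"ry":0,"rz":0},
    {"tx":0,"ty":0,"tz":20,"rx":0,"ry":0,"rz":0},
    {"tx":0,"ty":0,"tz":20,"rx":0,"ry":0,"rz":0},
    {"tx":0,"ty":0,"tz":20,"rx":0,"ry":0,"rz":0},
    {"tx":0,"ty":0,"tz":20,"rx":0,"ry":0,"rz":0},
    {"tx":0,"ty":0,"tz":20,"rx":0,"ry":0,"rz":0},
    {"tx":0,"ty":0,"tz":0,"rx":0,"ry":0,"rz":0},
  ],
  gripper=0.472,
)

```text
time: 4.6
tool_pos: [702.3, 31.0, 247.1]
tcp_rot: [-3.141, 0.007, 3.138]
contact_force: [-0.9, -0.3, -1.2]
grip_width: 48.8
finger_force: 6.3
```

Tongs are held (about 1.2 N weight). Moving above tile B.

Emit:
carry_out(
  plan=[
    {"tx":-12,"ty":14,"tz":0,"rx":0,"ry":0,"rz":0.04},
    {"tx":-18,"ty":22,"tz":0,"rx":0,"ry":0,"rz":0.05},
    {"tx":-20,"ty":24,"tz":0,"rx":0,"ry":0,"rz":0.05},
    {"tx":-20,"ty":24,"tz":0,"rx":0,"ry":0,"rz":0.05},
    {"tx":-20,"ty":24,"tz":0,"rx":0,"ry":0,"rz":0.05},
    {"tx":-20,"ty":24,"tz":0,"rx":0,"ry":0,"rz":0.05},
    {"tx":-20,"ty":24,"tz":0,"rx":0,"ry":0,"rz":0.05},
    {"tx":-20,"ty":24,"tz":-10,"rx":0,"ry":0,"rz":0.04},
    {"tx":-12,"ty":14,"tz":-10,"rx":0,"ry":0,"rz":0},
    {"tx":-6,"ty":8,"tz":-10,"rx":0,"ry":0,"rz":0},
    {"tx":0,"ty":0,"tz":0,"rx":0,"ry":0,"rz":0},
    {"tx":0,"ty":0,"tz":0,"rx":0,"ry":0,"rz":0},
  ],
)

```text
time: 5.8
tool_pos: [533.5, 232.5, 212.3]
tcp_rot: [-3.141, -0.0, -2.766]
contact_force: [-0.5, -0.6, -1.8]
grip_width: 48.2
finger_force: 6.3
```

```bash
python3 - <<'E'
from h import *
np.set_printoptions(precision=1,suppress=True)
for n in("top","side"): cv2.imwrite(f"pics/{n}2.png",bot.capture(n)[:,:,::-1])
o=bot.get_obs();print(o["tool_pos"],o["tcp_rot"],o["grip_width"],o["time"])
for z in(100,120): print(proj("side",[*o["tool_pos"][:2],z]),proj("top",[*o["tool_pos"][:2],z]))
crop("pics/top2.png",140,190,100,100,4,"pics/a.png");crop("pics/side2.png",195,120,100,100,4,"pics/b.png")
cv2.imwrite("pics/ab2.png",np.hstack([cv2.imread("pics/a.png"),cv2.imread("pics/b.png")]))
E
```

```text
[534.  232.2 212.9] [-3.1  0.  -2.8] 48.66135324571939 5.9
[235.8 178. ] [200.2 235.2]
[235.3 173.2] [198.8 234.5]
```

View pics/ab2.png

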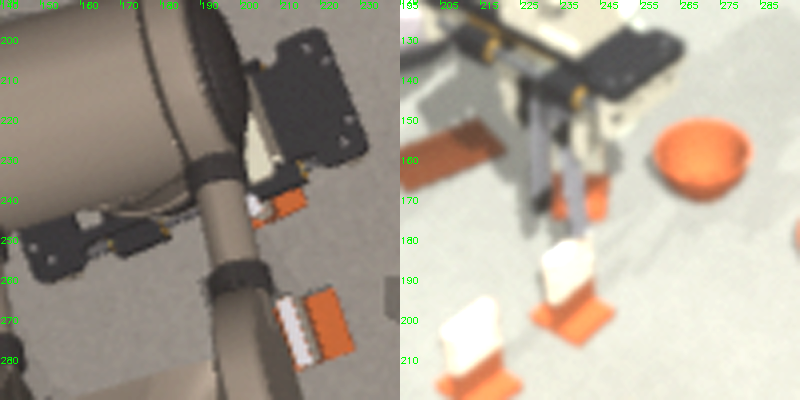

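The side view shows the tips at (230,171) and (239,179), straddling tile B whose top edge is near (237,181). Nothing has been knocked yet. Descend.

Emit:
carry_out(
  plan=[
    {"tx":-1,"ty":1,"tz":-10,"rx":0,"ry":0,"rz":0},
    {"tx":0,"ty":0,"tz":-20,"rx":0,"ry":0,"rz":0},
    {"tx":0,"ty":0,"tz":-20,"rx":0,"ry":0,"rz":0},
    {"tx":0,"ty":0,"tz":-14,"rx":0,"ry":0,"rz":0},
    {"tx":0,"ty":0,"tz":-6,"rx":0,"ry":0,"rz":0},
    {"tx":0,"ty":0,"tz":0,"rx":0,"ry":0,"rz":0},
    {"tx":0,"ty":0,"tz":0,"rx":0,"ry":0,"rz":0},
  ],
)

```text
time: 6.6
tool_pos: [532.5, 233.9, 143.0]
tcp_rot: [3.142, 0.001, -2.766]
contact_force: [0.1, -0.2, -1.2]
grip_width: 48.4
finger_force: 6.3
```

Emit:
carry_out(
  plan=[
    {"tx":0,"ty":0,"tz":0,"rx":0,"ry":0,"rz":0},
    {"tx":0,"ty":0,"tz":0,"rx":0,"ry":0,"rz":0},
    {"tx":0,"ty":0,"tz":0,"rx":0,"ry":0,"rz":0},
    {"tx":0,"ty":0,"tz":0,"rx":0,"ry":0,"rz":0},
    {"tx":0,"ty":0,"tz":0,"rx":0,"ry":0,"rz":0},
    {"tx":0,"ty":0,"tz":0,"rx":0,"ry":0,"rz":0},
    {"tx":0,"ty":0,"tz":0,"rx":0,"ry":0,"rz":0},
    {"tx":0,"ty":0,"tz":0,"rx":0,"ry":0,"rz":0},
  ],
  gripper=0.6,
)

```text
time: 7.4
tool_pos: [532.2, 234.2, 142.8]
tcp_rot: [3.141, 0.001, -2.765]
contact_force: [-0.5, 0.2, 4.1]
grip_width: 42.6
finger_force: 29.7
```

Emit:
carry_out(
  plan=[
    {"tx":0,"ty":0,"tz":10,"rx":0,"ry":0,"rz":0},
    {"tx":0,"ty":0,"tz":20,"rx":0,"ry":0,"rz":0},
    {"tx":0,"ty":0,"tz":25,"rx":0,"ry":0,"rz":0},
    {"tx":-1,"ty":-10,"tz":15,"rx":0,"ry":0,"rz":-0.02},
    {"tx":-4,"ty":-25,"tz":5,"rx":0,"ry":0,"rz":-0.04},
    {"tx":-5,"ty":-35,"tz":0,"rx":0,"ry":0,"rz":-0.04},
    {"tx":-5,"ty":-35,"tz":0,"rx":0,"ry":0,"rz":-0.04},
    {"tx":-5,"ty":-35,"tz":0,"rx":0,"ry":0,"rz":-0.04},
    {"tx":-5,"ty":-35,"tz":0,"rx":0,"ry":0,"rz":-0.04},
    {"tx":-5,"ty":-35,"tz":0,"rx":0,"ry":0,"rz":-0.04},
    {"tx":-5,"ty":-35,"tz":0,"rx":0,"ry":0,"rz":-0.02},
    {"tx":-5,"ty":-35,"tz":0,"rx":0,"ry":0,"rz":0},
  ],
)

```text
time: 8.6
tool_pos: [490.7, -47.8, 217.3]
tcp_rot: [3.141, -0.002, -3.047]
contact_force: [0.3, -0.1, -2.5]
grip_width: 42.9
finger_force: 29.7
```

Emit:
carry_out(
  plan=[
    {"tx":-5,"ty":-35,"tz":0,"rx":0,"ry":0,"rz":0},
    {"tx":-5,"ty":-35,"tz":0,"rx":0,"ry":0,"rz":0},
    {"tx":-4,"ty":-25,"tz":0,"rx":0,"ry":0,"rz":0},
    {"tx":-2,"ty":-15,"tz":0,"rx":0,"ry":0,"rz":0},
    {"tx":0,"ty":0,"tz":0,"rx":0,"ry":0,"rz":0},
    {"tx":0,"ty":0,"tz":0,"rx":0,"ry":0,"rz":0},
    {"tx":0,"ty":0,"tz":0,"rx":0,"ry":0,"rz":0},
  ],
)

```text
time: 9.3
tool_pos: [476.0, -155.0, 217.4]
tcp_rot: [3.141, -0.0, -3.045]
contact_force: [-0.0, -0.1, -0.8]
grip_width: 42.8
finger_force: 29.7
```

```bash
python3 - <<'E'
from h import *
np.set_printoptions(precision=1,suppress=True)
for n in("top","side"): cv2.imwrite(f"pics/{n}3.png",bot.capture(n)[:,:,::-1])
o=bot.get_obs();print(o["tool_pos"],o["tcp_rot"],o["grip_width"],o["time"],o["contact_force"])
cv2.imwrite("pics/ab3.png",cv2.resize(np.hstack([cv2.imread("pics/side3.png")[120:380,180:380],cv2.imread("pics/top3.png")[120:380,140:400]]),None,fx=1.7,fy=1.7))
E
```

```text
[ 476.1 -155.   217.5] [ 3.1 -0.  -3. ] 42.68048327799256 9.4 [ 0.6  0.5 -2.4]
```

View pics/ab3.png

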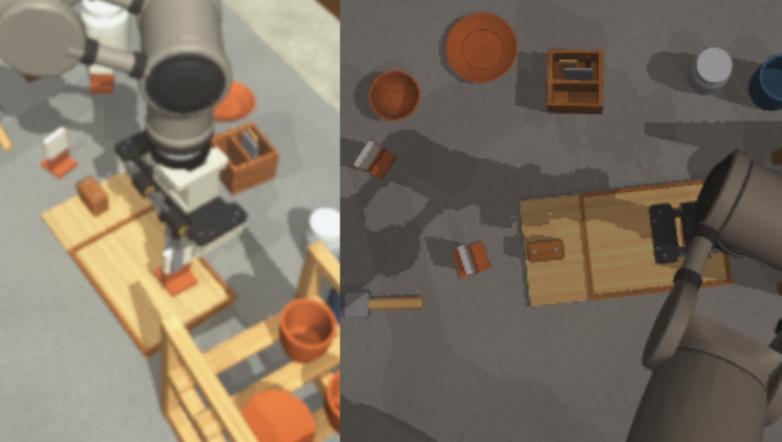

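The tile hangs upright in the tongs over the tray's rack end, side picture (178,275) in the resized view. The other two tiles haven't moved. Lowering.

Emit:
carry_out(
  plan=[
    {"tx":0,"ty":0,"tz":-10,"rx":0,"ry":0,"rz":0},
    {"tx":0,"ty":0,"tz":-20,"rx":0,"ry":0,"rz":0},
    {"tx":0,"ty":0,"tz":-18,"rx":0,"ry":0,"rz":0},
    {"tx":0,"ty":0,"tz":-8,"rx":0,"ry":0,"rz":0},
    {"tx":0,"ty":0,"tz":-4,"rx":0,"ry":0,"rz":0},
    {"tx":0,"ty":0,"tz":-2,"rx":0,"ry":0,"rz":0},
    {"tx":0,"ty":0,"tz":-1,"rx":0,"ry":0,"rz":0},
    {"tx":0,"ty":0,"tz":-1,"rx":0,"ry":0,"rz":0},
    {"tx":0,"ty":0,"tz":0,"rx":0,"ry":0,"rz":0},
    {"tx":0,"ty":0,"tz":0,"rx":0,"ry":0,"rz":0},
  ],
)

```text
time: 10.4
tool_pos: [476.2, -156.1, 153.9]
tcp_rot: [-3.141, 0.001, -3.045]
contact_force: [0.3, 0.1, -2.1]
grip_width: 42.4
finger_force: 29.7
```

Emit:
carry_out(
  plan=[
    {"tx":0,"ty":0,"tz":-1,"rx":0,"ry":0,"rz":0},
    {"tx":0,"ty":0,"tz":-0.5,"rx":0,"ry":0,"rz":0},
    {"tx":0,"ty":0,"tz":0,"rx":0,"ry":0,"rz":0},
    {"tx":0,"ty":0,"tz":0,"rx":0,"ry":0,"rz":0},
  ],
)

```text
time: 10.8
tool_pos: [476.3, -156.1, 152.5]
tcp_rot: [-3.141, 0.001, -3.045]
contact_force: [0.4, 1.3, 3.5]
grip_width: 42.7
finger_force: 29.7
```

Contact is felt (force turned to +3.5 N). Release.

Emit:
carry_out(
  plan=[
    {"tx":0,"ty":0,"tz":0,"rx":0,"ry":0,"rz":0},
    {"tx":0,"ty":0,"tz":0,"rx":0,"ry":0,"rz":0},
    {"tx":0,"ty":0,"tz":0,"rx":0,"ry":0,"rz":0},
    {"tx":0,"ty":0,"tz":0,"rx":0,"ry":0,"rz":0},
    {"tx":0,"ty":0,"tz":0,"rx":0,"ry":0,"rz":0},
    {"tx":0,"ty":0,"tz":0,"rx":0,"ry":0,"rz":0},
  ],
  gripper=0.472,
)

```text
time: 11.4
tool_pos: [476.0, -156.0, 151.9]
tcp_rot: [3.141, -0.0, -3.045]
contact_force: [0.1, -0.1, -1.3]
grip_width: 48.6
finger_force: 6.3
```

Emit:
carry_out(
  plan=[
    {"tx":0,"ty":0,"tz":10,"rx":0,"ry":0,"rz":0},
    {"tx":0,"ty":0,"tz":20,"rx":0,"ry":0,"rz":0},
    {"tx":0,"ty":0,"tz":20,"rx":0,"ry":0,"rz":0},
    {"tx":-1,"ty":10,"tz":10,"rx":0,"ry":0,"rz":0},
    {"tx":-2,"ty":21,"tz":0,"rx":0,"ry":0,"rz":0.02},
    {"tx":-3,"ty":30,"tz":0,"rx":0,"ry":0,"rz":0.03},
    {"tx":-3,"ty":30,"tz":0,"rx":0,"ry":0,"rz":0.03},
    {"tx":-4,"ty":35,"tz":0,"rx":0,"ry":0,"rz":0.03},
    {"tx":-4,"ty":35,"tz":0,"rx":0,"ry":0,"rz":0.03},
    {"tx":-4,"ty":35,"tz":0,"rx":0,"ry":0,"rz":0.03},
    {"tx":-4,"ty":35,"tz":0,"rx":0,"ry":0,"rz":0.03},
    {"tx":-4,"ty":35,"tz":0,"rx":0,"ry":0,"rz":0.02},
  ],
)

```text
time: 12.6
tool_pos: [446.2, 111.9, 212.3]
tcp_rot: [3.141, 0.0, -2.824]
contact_force: [-0.4, 0.3, -0.6]
grip_width: 48.5
finger_force: 6.3
```

Emit:
carry_out(
  plan=[
    {"tx":-4,"ty":35,"tz":0,"rx":0,"ry":0,"rz":0},
    {"tx":-3,"ty":30,"tz":0,"rx":0,"ry":0,"rz":0},
    {"tx":-2,"ty":20,"tz":0,"rx":0,"ry":0,"rz":0},
    {"tx":0,"ty":5,"tz":0,"rx":0,"ry":0,"rz":0},
    {"tx":0,"ty":0,"tz":0,"rx":0,"ry":0,"rz":0},
    {"tx":0,"ty":0,"tz":0,"rx":0,"ry":0,"rz":0},
  ],
)

```text
time: 13.2
tool_pos: [437.9, 199.5, 212.1]
tcp_rot: [-3.141, -0.0, -2.825]
contact_force: [-1.0, -0.7, -0.6]
grip_width: 48.6
finger_force: 6.3
```

```bash
python3 - <<'E'
from h import *
np.set_printoptions(precision=1,suppress=True)
for n in("top","side"): cv2.imwrite(f"pics/{n}4.png",bot.capture(n)[:,:,::-1])
o=bot.get_obs();print(o["tool_pos"],o["tcp_rot"],o["grip_width"],o["time"],o["contact_force"])
cv2.imwrite("pics/ab4.png",cv2.resize(np.hstack([cv2.imread("pics/side4.png")[120:330,185:355],cv2.imread("pics/top4.png")[130:340,140:400]]),None,fx=1.85,fy=1.85))
E
```

```text
[438.1 199.1 212.1] [-3.1 -0.  -2.8] 48.700081348907 13.3 [-0.2 -0.2 -1.5]
```

View pics/ab4.png

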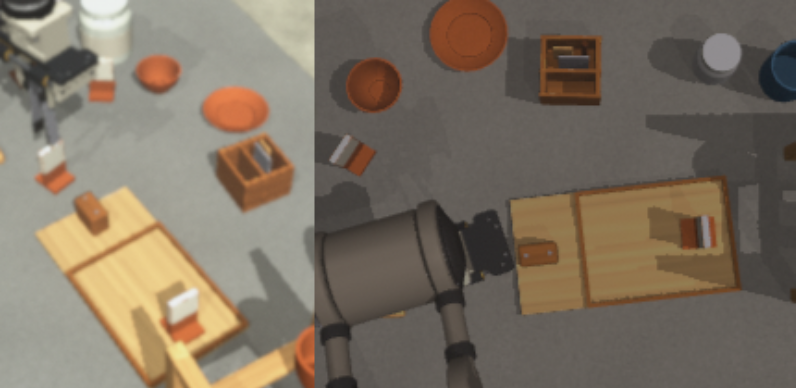

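Tile B stands on the tray at resized (697,232). C is still in place under the tips. Descend and grip.

Emit:
carry_out(
  plan=[
    {"tx":0,"ty":1,"tz":-10,"rx":0,"ry":0,"rz":0},
    {"tx":0,"ty":0,"tz":-20,"rx":0,"ry":0,"rz":0},
    {"tx":0,"ty":0,"tz":-20,"rx":0,"ry":0,"rz":0},
    {"tx":0,"ty":0,"tz":-14,"rx":0,"ry":0,"rz":0},
    {"tx":0,"ty":0,"tz":-5,"rx":0,"ry":0,"rz":0},
    {"tx":0,"ty":0,"tz":0,"rx":0,"ry":0,"rz":0},
    {"tx":0,"ty":0,"tz":0,"rx":0,"ry":0,"rz":0},
  ],
)

```text
time: 14.0
tool_pos: [438.4, 200.9, 143.4]
tcp_rot: [3.142, 0.001, -2.826]
contact_force: [-0.6, -0.7, 0.1]
grip_width: 48.6
finger_force: 6.3
```

Emit:
carry_out(
  plan=[
    {"tx":0,"ty":0,"tz":0,"rx":0,"ry":0,"rz":0},
    {"tx":0,"ty":0,"tz":0,"rx":0,"ry":0,"rz":0},
    {"tx":0,"ty":0,"tz":0,"rx":0,"ry":0,"rz":0},
    {"tx":0,"ty":0,"tz":0,"rx":0,"ry":0,"rz":0},
    {"tx":0,"ty":0,"tz":0,"rx":0,"ry":0,"rz":0},
    {"tx":0,"ty":0,"tz":0,"rx":0,"ry":0,"rz":0},
    {"tx":0,"ty":0,"tz":0,"rx":0,"ry":0,"rz":0},
    {"tx":0,"ty":0,"tz":0,"rx":0,"ry":0,"rz":0},
  ],
  gripper=0.6,
)

```text
time: 14.8
tool_pos: [438.3, 201.0, 143.3]
tcp_rot: [3.142, 0.001, -2.825]
contact_force: [0.7, 0.2, 4.1]
grip_width: 42.8
finger_force: 29.7
```

Emit:
carry_out(
  plan=[
    {"tx":0,"ty":0,"tz":10,"rx":0,"ry":0,"rz":0},
    {"tx":0,"ty":0,"tz":20,"rx":0,"ry":0,"rz":0},
    {"tx":0,"ty":0,"tz":25,"rx":0,"ry":0,"rz":0},
    {"tx":1,"ty":-8,"tz":20,"rx":0,"ry":0,"rz":-0.02},
    {"tx":3,"ty":-22,"tz":5,"rx":0,"ry":0,"rz":-0.03},
    {"tx":3,"ty":-30,"tz":0,"rx":0,"ry":0,"rz":-0.03},
    {"tx":3,"ty":-30,"tz":0,"rx":0,"ry":0,"rz":-0.03},
    {"tx":4,"ty":-35,"tz":0,"rx":0,"ry":0,"rz":-0.03},
    {"tx":4,"ty":-35,"tz":0,"rx":0,"ry":0,"rz":-0.03},
    {"tx":4,"ty":-35,"tz":0,"rx":0,"ry":0,"rz":-0.03},
    {"tx":4,"ty":-35,"tz":0,"rx":0,"ry":0,"rz":-0.017},
    {"tx":3,"ty":-30,"tz":0,"rx":0,"ry":0,"rz":0},
  ],
)

```text
time: 16.0
tool_pos: [466.4, -60.4, 222.9]
tcp_rot: [3.141, -0.002, -3.044]
contact_force: [0.5, 0.3, -1.7]
grip_width: 42.8
finger_force: 29.7
```

Emit:
carry_out(
  plan=[
    {"tx":2,"ty":-23,"tz":0,"rx":0,"ry":0,"rz":0},
    {"tx":1,"ty":-12,"tz":0,"rx":0,"ry":0,"rz":0},
    {"tx":0,"ty":0,"tz":0,"rx":0,"ry":0,"rz":0},
    {"tx":0,"ty":0,"tz":-10,"rx":0,"ry":0,"rz":0},
    {"tx":0,"ty":0,"tz":-20,"rx":0,"ry":0,"rz":0},
    {"tx":0,"ty":0,"tz":-20,"rx":0,"ry":0,"rz":0},
    {"tx":0,"ty":0,"tz":-12,"rx":0,"ry":0,"rz":0},
    {"tx":0,"ty":0,"tz":-5,"rx":0,"ry":0,"rz":0},
    {"tx":0,"ty":0,"tz":-2,"rx":0,"ry":0,"rz":0},
    {"tx":0,"ty":0,"tz":0,"rx":0,"ry":0,"rz":0},
    {"tx":0,"ty":0,"tz":0,"rx":0,"ry":0,"rz":0},
  ],
)

```text
time: 17.1
tool_pos: [470.4, -94.0, 154.5]
tcp_rot: [-3.141, 0.001, -3.042]
contact_force: [0.2, -0.8, -1.4]
grip_width: 42.7
finger_force: 29.7
```

Emit:
carry_out(
  plan=[
    {"tx":0,"ty":0,"tz":-1,"rx":0,"ry":0,"rz":0},
    {"tx":0,"ty":0,"tz":-1,"rx":0,"ry":0,"rz":0},
    {"tx":0,"ty":0,"tz":0,"rx":0,"ry":0,"rz":0},
    {"tx":0,"ty":0,"tz":0,"rx":0,"ry":0,"rz":0},
  ],
)

```text
time: 17.5
tool_pos: [470.5, -94.2, 152.6]
tcp_rot: [-3.141, 0.001, -3.043]
contact_force: [0.3, 1.3, 4.2]
grip_width: 42.3
finger_force: 29.7
```

Emit:
carry_out(
  plan=[
    {"tx":0,"ty":0,"tz":0,"rx":0,"ry":0,"rz":0},
    {"tx":0,"ty":0,"tz":0,"rx":0,"ry":0,"rz":0},
    {"tx":0,"ty":0,"tz":0,"rx":0,"ry":0,"rz":0},
    {"tx":0,"ty":0,"tz":0,"rx":0,"ry":0,"rz":0},
    {"tx":0,"ty":0,"tz":0,"rx":0,"ry":0,"rz":0},
    {"tx":0,"ty":0,"tz":0,"rx":0,"ry":0,"rz":0},
    {"tx":0,"ty":0,"tz":10,"rx":0,"ry":0,"rz":0},
    {"tx":0,"ty":0,"tz":20,"rx":0,"ry":0,"rz":0},
    {"tx":0,"ty":0,"tz":20,"rx":0,"ry":0,"rz":0},
    {"tx":0,"ty":0,"tz":15,"rx":0,"ry":0,"rz":0},
    {"tx":5,"ty":15,"tz":5,"rx":0,"ry":0,"rz":-0.04},
    {"tx":8,"ty":28,"tz":0,"rx":0,"ry":0,"rz":-0.04},
  ],
  gripper=0.472,
)

```text
time: 18.7
tool_pos: [483.7, -51.9, 224.0]
tcp_rot: [-3.14, 0.003, -3.126]
contact_force: [0.4, 0.4, -1.4]
grip_width: 48.4
finger_force: 6.3
```

Emit:
carry_out(
  plan=[
    {"tx":10,"ty":35,"tz":0,"rx":0,"ry":0,"rz":-0.05},
    {"tx":10,"ty":35,"tz":0,"rx":0,"ry":0,"rz":-0.05},
    {"tx":10,"ty":35,"tz":0,"rx":0,"ry":0,"rz":-0.05},
    {"tx":10,"ty":35,"tz":0,"rx":0,"ry":0,"rz":-0.05},
    {"tx":10,"ty":35,"tz":0,"rx":0,"ry":0,"rz":-0.05},
    {"tx":10,"ty":35,"tz":0,"rx":0,"ry":0,"rz":-0.05},
    {"tx":10,"ty":35,"tz":0,"rx":0,"ry":0,"rz":-0.05},
    {"tx":10,"ty":35,"tz":0,"rx":0,"ry":0,"rz":-0.05},
    {"tx":10,"ty":35,"tz":0,"rx":0,"ry":0,"rz":-0.05},
    {"tx":6,"ty":20,"tz":0,"rx":0,"ry":0,"rz":-0.05},
    {"tx":0,"ty":0,"tz":0,"rx":0,"ry":0,"rz":0},
    {"tx":0,"ty":0,"tz":0,"rx":0,"ry":0,"rz":0},
  ],
)

```text
time: 19.9
tool_pos: [578.8, 284.0, 222.2]
tcp_rot: [-3.141, 0.0, 2.662]
contact_force: [0.2, 0.5, -1.1]
grip_width: 48.6
finger_force: 6.3
```

```bash
python3 - <<'E'
from h import *
np.set_printoptions(precision=1,suppress=True)
for n in("top","side"): cv2.imwrite(f"pics/{n}5.png",bot.capture(n)[:,:,::-1])
o=bot.get_obs();print(o["tool_pos"],o["tcp_rot"],o["grip_width"],o["time"],o["contact_force"])
print("pot",plane("top",(112,187),120))
crop("pics/side5.png",200,90,90,100,4,"pics/b.png"); b=cv2.imread("pics/b.png")
t=cv2.resize(cv2.imread("pics/top5.png")[180:320,120:380],None,fx=1.65,fy=1.65); t=cv2.copyMakeBorder(t,0,400-t.shape[0],0,0,0)
cv2.imwrite("pics/ab5.png",np.hstack([b,t]))
E
```

```text
[578.9 283.  222.4] [-3.1  0.   2.7] 48.74182799937668 20.0 [-0.2  0.8 -1.8]
pot [658.6 455.5 120. ]
```

View pics/ab5.png

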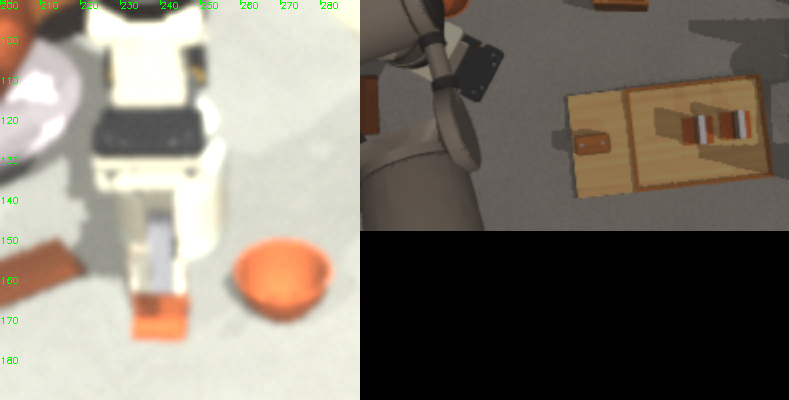

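Tiles B and C stand on the tray about 63 mm apart, and A's foot is unmoved at side (233-246,164-174). Finishing the approach.

Emit:
carry_out(
  plan=[
    {"tx":6,"ty":18,"tz":0,"rx":0,"ry":0,"rz":-0.026},
    {"tx":10,"ty":30,"tz":0,"rx":0,"ry":0,"rz":-0.03},
    {"tx":6,"ty":20,"tz":0,"rx":0,"ry":0,"rz":-0.02},
    {"tx":2,"ty":7,"tz":0,"rx":0,"ry":0,"rz":0},
    {"tx":0,"ty":0,"tz":-10,"rx":0,"ry":0,"rz":0},
    {"tx":0,"ty":0,"tz":-10,"rx":0,"ry":0,"rz":0},
    {"tx":0,"ty":0,"tz":-4,"rx":0,"ry":0,"rz":0},
    {"tx":0,"ty":0,"tz":0,"rx":0,"ry":0,"rz":0},
    {"tx":0,"ty":0,"tz":0,"rx":0,"ry":0,"rz":0},
  ],
)

```text
time: 20.9
tool_pos: [603.2, 358.4, 198.2]
tcp_rot: [3.142, 0.0, 2.584]
contact_force: [-0.2, 0.1, -0.5]
grip_width: 48.3
finger_force: 6.3
```

Emit:
carry_out(
  plan=[
    {"tx":0,"ty":0,"tz":-10,"rx":0,"ry":0,"rz":0},
    {"tx":0,"ty":0,"tz":-15,"rx":0,"ry":0,"rz":0},
    {"tx":0,"ty":0,"tz":-15,"rx":0,"ry":0,"rz":0},
    {"tx":0,"ty":0,"tz":-8,"rx":0,"ry":0,"rz":0},
    {"tx":0,"ty":0,"tz":0,"rx":0,"ry":0,"rz":0},
    {"tx":0,"ty":0,"tz":0,"rx":0,"ry":0,"rz":0},
  ],
)

```text
time: 21.5
tool_pos: [603.3, 359.1, 150.4]
tcp_rot: [3.141, 0.0, 2.585]
contact_force: [0.5, -0.4, -1.5]
grip_width: 48.6
finger_force: 6.3
```

Emit:
carry_out(
  plan=[
    {"tx":0,"ty":0,"tz":0,"rx":0,"ry":0,"rz":0},
    {"tx":0,"ty":0,"tz":0,"rx":0,"ry":0,"rz":0},
    {"tx":0,"ty":0,"tz":0,"rx":0,"ry":0,"rz":0},
    {"tx":0,"ty":0,"tz":0,"rx":0,"ry":0,"rz":0},
    {"tx":0,"ty":0,"tz":0,"rx":0,"ry":0,"rz":0},
    {"tx":0,"ty":0,"tz":0,"rx":0,"ry":0,"rz":0},
    {"tx":0,"ty":0,"tz":0,"rx":0,"ry":0,"rz":0},
    {"tx":0,"ty":0,"tz":0,"rx":0,"ry":0,"rz":0},
  ],
  gripper=0.6,
)

```text
time: 22.3
tool_pos: [603.3, 359.2, 150.5]
tcp_rot: [3.14, 0.001, 2.585]
contact_force: [-0.5, 0.5, 5.1]
grip_width: 42.6
finger_force: 29.7
```

Emit:
carry_out(
  plan=[
    {"tx":0,"ty":0,"tz":10,"rx":0,"ry":0,"rz":0},
    {"tx":0,"ty":0,"tz":20,"rx":0,"ry":0,"rz":0},
    {"tx":0,"ty":0,"tz":25,"rx":0,"ry":0,"rz":0},
    {"tx":-4,"ty":-11,"tz":20,"rx":0,"ry":0,"rz":0.026},
    {"tx":-8,"ty":-24,"tz":5,"rx":0,"ry":0,"rz":0.05},
    {"tx":-12,"ty":-35,"tz":0,"rx":0,"ry":0,"rz":0.06},
    {"tx":-12,"ty":-35,"tz":0,"rx":0,"ry":0,"rz":0.06},
    {"tx":-12,"ty":-35,"tz":0,"rx":0,"ry":0,"rz":0.06},
    {"tx":-12,"ty":-35,"tz":0,"rx":0,"ry":0,"rz":0.06},
    {"tx":-12,"ty":-35,"tz":0,"rx":0,"ry":0,"rz":0.06},
    {"tx":-12,"ty":-35,"tz":0,"rx":0,"ry":0,"rz":0.06},
    {"tx":-12,"ty":-35,"tz":0,"rx":0,"ry":0,"rz":0.06},
  ],
)

```text
time: 23.5
tool_pos: [505.8, 77.6, 229.7]
tcp_rot: [-3.141, -0.002, 3.083]
contact_force: [2.0, -0.7, -1.7]
grip_width: 42.6
finger_force: 29.7
```

Emit:
carry_out(
  plan=[
    {"tx":-12,"ty":-35,"tz":0,"rx":0,"ry":0,"rz":0.06},
    {"tx":-12,"ty":-35,"tz":0,"rx":0,"ry":0,"rz":0.05},
    {"tx":-11,"ty":-25,"tz":0,"rx":0,"ry":0,"rz":0.05},
    {"tx":-8,"ty":-12,"tz":0,"rx":0,"ry":0,"rz":0},
    {"tx":-1,"ty":-3,"tz":0,"rx":0,"ry":0,"rz":0},
    {"tx":0,"ty":0,"tz":0,"rx":0,"ry":0,"rz":0},
    {"tx":0,"ty":0,"tz":0,"rx":0,"ry":0,"rz":0},
  ],
)

```text
time: 24.2
tool_pos: [463.4, -30.1, 230.0]
tcp_rot: [3.141, 0.0, -3.042]
contact_force: [0.7, -0.5, -2.5]
grip_width: 42.7
finger_force: 29.7
```

```bash
python3 - <<'E'
from h import *
for n in("top","side"): cv2.imwrite(f"pics/{n}6.png",bot.capture(n)[:,:,::-1])
cv2.imwrite("pics/ab6.png",cv2.resize(np.hstack([cv2.imread("pics/side6.png")[120:330,185:355],cv2.imread("pics/top6.png")[130:340,140:400]]),None,fx=1.85,fy=1.85))
E
```

```text
(no output)
```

View pics/ab6.png

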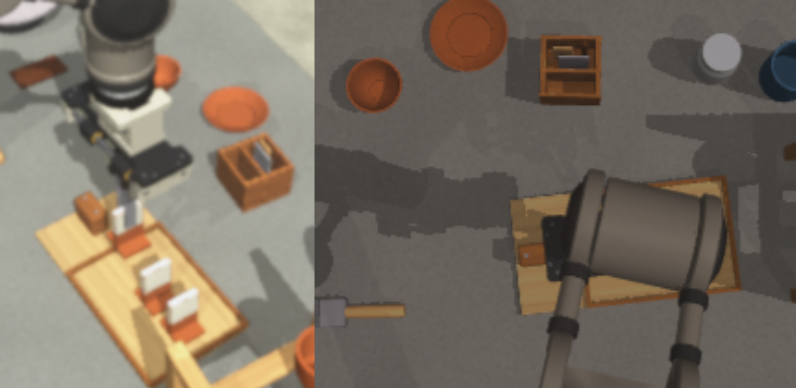

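The last tile hangs upright near side-resized (128,225), and the two placed ones stand. Lowering.

Emit:
carry_out(
  plan=[
    {"tx":0,"ty":0,"tz":-10,"rx":0,"ry":0,"rz":0},
    {"tx":0,"ty":0,"tz":-20,"rx":0,"ry":0,"rz":0},
    {"tx":0,"ty":0,"tz":-20,"rx":0,"ry":0,"rz":0},
    {"tx":0,"ty":0,"tz":-11,"rx":0,"ry":0,"rz":0},
    {"tx":0,"ty":0,"tz":-5,"rx":0,"ry":0,"rz":0},
    {"tx":0,"ty":0,"tz":-2,"rx":0,"ry":0,"rz":0},
    {"tx":0,"ty":0,"tz":-1,"rx":0,"ry":0,"rz":0},
    {"tx":0,"ty":0,"tz":-1,"rx":0,"ry":0,"rz":0},
    {"tx":0,"ty":0,"tz":0,"rx":0,"ry":0,"rz":0},
    {"tx":0,"ty":0,"tz":0,"rx":0,"ry":0,"rz":0},
  ],
)

```text
time: 25.3
tool_pos: [463.6, -31.1, 160.8]
tcp_rot: [-3.141, 0.002, -3.043]
contact_force: [1.3, 1.1, 2.8]
grip_width: 42.5
finger_force: 29.7
```

Emit:
carry_out(
  plan=[
    {"tx":0,"ty":0,"tz":-0.5,"rx":0,"ry":0,"rz":0},
    {"tx":0,"ty":0,"tz":0,"rx":0,"ry":0,"rz":0},
    {"tx":0,"ty":0,"tz":0,"rx":0,"ry":0,"rz":0},
    {"tx":0,"ty":0,"tz":0,"rx":0,"ry":0,"rz":0},
    {"tx":0,"ty":0,"tz":0,"rx":0,"ry":0,"rz":0},
    {"tx":0,"ty":0,"tz":0,"rx":0,"ry":0,"rz":0},
    {"tx":0,"ty":0,"tz":10,"rx":0,"ry":0,"rz":0},
    {"tx":0,"ty":0,"tz":20,"rx":0,"ry":0,"rz":0},
    {"tx":0,"ty":0,"tz":20,"rx":0,"ry":0,"rz":0},
    {"tx":0,"ty":0,"tz":20,"rx":0,"ry":0,"rz":0},
    {"tx":0,"ty":0,"tz":10,"rx":0,"ry":0,"rz":0},
    {"tx":0,"ty":0,"tz":4,"rx":0,"ry":0,"rz":0},
  ],
  gripper=0.472,
)

```text
time: 26.5
tool_pos: [463.4, -31.1, 244.8]
tcp_rot: [-3.141, 0.002, -3.042]
contact_force: [-0.4, -0.4, -1.6]
grip_width: 48.2
finger_force: 6.3
```

Emit:
carry_out(
  plan=[
    {"tx":10,"ty":3,"tz":0,"rx":0,"ry":0,"rz":-0.01},
    {"tx":25,"ty":6,"tz":0,"rx":0,"ry":0,"rz":-0.02},
    {"tx":30,"ty":8,"tz":0,"rx":0,"ry":0,"rz":-0.02},
    {"tx":30,"ty":8,"tz":0,"rx":0,"ry":0,"rz":-0.02},
    {"tx":30,"ty":8,"tz":0,"rx":0,"ry":0,"rz":-0.02},
    {"tx":30,"ty":8,"tz":0,"rx":0,"ry":0,"rz":-0.01},
    {"tx":30,"ty":8,"tz":0,"rx":0,"ry":0,"rz":0},
    {"tx":25,"ty":6,"tz":0,"rx":0,"ry":0,"rz":0},
    {"tx":17,"ty":4,"tz":0,"rx":0,"ry":0,"rz":0},
    {"tx":10,"ty":3,"tz":0,"rx":0,"ry":0,"rz":0},
    {"tx":0,"ty":0,"tz":0,"rx":0,"ry":0,"rz":0},
    {"tx":0,"ty":0,"tz":0,"rx":0,"ry":0,"rz":0},
  ],
)

```text
time: 27.7
tool_pos: [699.8, 31.2, 241.8]
tcp_rot: [3.141, -0.003, 3.141]
contact_force: [0.0, 0.0, -0.3]
grip_width: 48.5
finger_force: 6.3
```

```bash
python3 - <<'E'
from h import *
for n in("top","side"): cv2.imwrite(f"pics/{n}7.png",bot.capture(n)[:,:,::-1])
o=bot.get_obs();print(o["tool_pos"],o["tcp_rot"],o["grip_width"])
cv2.imwrite("pics/ab7.png",cv2.resize(np.hstack([cv2.imread("pics/side7.png")[120:330,185:355],cv2.imread("pics/top7.png")[130:340,140:400]]),None,fx=1.85,fy=1.85))
E
```

```text
[699.54928895  30.94393914 242.9847605 ] [ 3.14148352e+00 -1.17828423e-03  3.14057782e+00] 48.6253907541094
```

View pics/ab7.png

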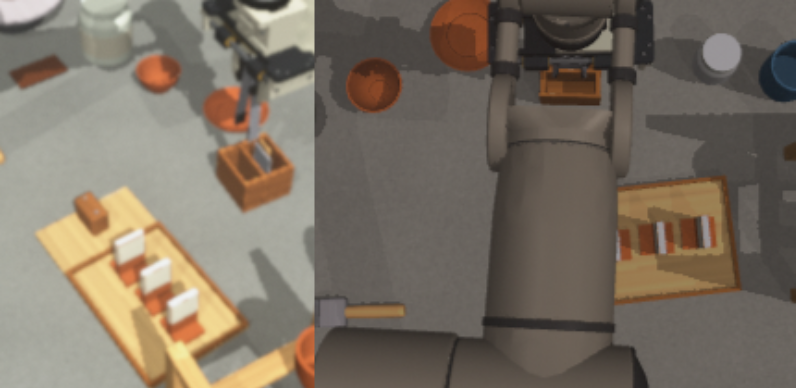

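All three tiles stand on the tray and the tongs are over their compartment. Descend slowly.

Emit:
carry_out(
  plan=[
    {"tx":1,"ty":0,"tz":-10,"rx":0,"ry":0,"rz":0},
    {"tx":0,"ty":0,"tz":-20,"rx":0,"ry":0,"rz":0},
    {"tx":0,"ty":0,"tz":-20,"rx":0,"ry":0,"rz":0},
    {"tx":0,"ty":0,"tz":-15,"rx":0,"ry":0,"rz":0},
    {"tx":0,"ty":0,"tz":-10,"rx":0,"ry":0,"rz":0},
    {"tx":0,"ty":0,"tz":-10,"rx":0,"ry":0,"rz":0},
    {"tx":0,"ty":0,"tz":-10,"rx":0,"ry":0,"rz":0},
    {"tx":0,"ty":0,"tz":-10,"rx":0,"ry":0,"rz":0},
    {"tx":0,"ty":0,"tz":-10,"rx":0,"ry":0,"rz":0},
    {"tx":0,"ty":0,"tz":-5,"rx":0,"ry":0,"rz":0},
    {"tx":0,"ty":0,"tz":0,"rx":0,"ry":0,"rz":0},
    {"tx":0,"ty":0,"tz":0,"rx":0,"ry":0,"rz":0},
  ],
)

```text
time: 29.0
tool_pos: [701.2, 31.0, 123.8]
tcp_rot: [3.142, 0.001, 3.141]
contact_force: [0.5, 0.2, -1.3]
grip_width: 48.4
finger_force: 6.3
```

Emit:
carry_out(
  plan=[
    {"tx":0,"ty":0,"tz":-5,"rx":0,"ry":0,"rz":0},
    {"tx":0,"ty":0,"tz":-4,"rx":0,"ry":0,"rz":0},
    {"tx":0,"ty":0,"tz":-1,"rx":0,"ry":0,"rz":0},
    {"tx":0,"ty":0,"tz":0,"rx":0,"ry":0,"rz":0},
    {"tx":0,"ty":0,"tz":0,"rx":0,"ry":0,"rz":0},
  ],
)

```text
time: 29.5
tool_pos: [701.1, 31.0, 113.6]
tcp_rot: [3.141, 0.0, 3.141]
contact_force: [0.8, 0.8, -1.0]
grip_width: 48.5
finger_force: 6.3
```

Emit:
carry_out(
  plan=[
    {"tx":0,"ty":0,"tz":0,"rx":0,"ry":0,"rz":0},
    {"tx":0,"ty":0,"tz":0,"rx":0,"ry":0,"rz":0},
    {"tx":0,"ty":0,"tz":0,"rx":0,"ry":0,"rz":0},
    {"tx":0,"ty":0,"tz":0,"rx":0,"ry":0,"rz":0},
    {"tx":0,"ty":0,"tz":0,"rx":0,"ry":0,"rz":0},
    {"tx":0,"ty":0,"tz":0,"rx":0,"ry":0,"rz":0},
    {"tx":0,"ty":0,"tz":0,"rx":0,"ry":0,"rz":0},
    {"tx":0,"ty":0,"tz":0,"rx":0,"ry":0,"rz":0},
  ],
  gripper=0,
)

```text
time: 30.3
tool_pos: [701.0, 31.0, 113.5]
tcp_rot: [3.141, -0.0, 3.141]
contact_force: [-0.0, 0.1, -0.3]
grip_width: 91.8
finger_force: 0.0
```

Emit:
carry_out(
  plan=[
    {"tx":0,"ty":0,"tz":10,"rx":0,"ry":0,"rz":0},
    {"tx":0,"ty":0,"tz":20,"rx":0,"ry":0,"rz":0},
    {"tx":0,"ty":0,"tz":20,"rx":0,"ry":0,"rz":0},
    {"tx":0,"ty":0,"tz":20,"rx":0,"ry":0,"rz":0},
    {"tx":0,"ty":0,"tz":20,"rx":0,"ry":0,"rz":0},
    {"tx":0,"ty":0,"tz":20,"rx":0,"ry":0,"rz":0},
    {"tx":0,"ty":0,"tz":10,"rx":0,"ry":0,"rz":0},
    {"tx":-10,"ty":5,"tz":0,"rx":0,"ry":0,"rz":0},
    {"tx":-25,"ty":5,"tz":0,"rx":0,"ry":0,"rz":0},
    {"tx":-30,"ty":6,"tz":0,"rx":0,"ry":0,"rz":0},
    {"tx":-30,"ty":6,"tz":0,"rx":0,"ry":0,"rz":0},
    {"tx":-30,"ty":6,"tz":0,"rx":0,"ry":0,"rz":0},
  ],
)

```text
time: 31.5
tool_pos: [574.6, 59.2, 233.5]
tcp_rot: [3.141, -0.0, 3.141]
contact_force: [-1.8, 0.1, 0.2]
grip_width: 92.2
finger_force: 0.0
```

Emit:
carry_out(
  plan=[
    {"tx":-20,"ty":3,"tz":0,"rx":0,"ry":0,"rz":-0.11},
    {"tx":-20,"ty":3,"tz":0,"rx":0,"ry":0,"rz":-0.13},
    {"tx":-20,"ty":3,"tz":0,"rx":0,"ry":0,"rz":-0.13},
    {"tx":-20,"ty":3,"tz":0,"rx":0,"ry":0,"rz":-0.13},
    {"tx":-20,"ty":3,"tz":0,"rx":0,"ry":0,"rz":-0.13},
    {"tx":-14,"ty":3,"tz":0,"rx":0,"ry":0,"rz":-0.13},
    {"tx":-8,"ty":2,"tz":0,"rx":0,"ry":0,"rz":-0.13},
    {"tx":0,"ty":0,"tz":0,"rx":0,"ry":0,"rz":-0.13},
    {"tx":0,"ty":0,"tz":0,"rx":0,"ry":0,"rz":-0.13},
    {"tx":0,"ty":0,"tz":0,"rx":0,"ry":0,"rz":-0.13},
    {"tx":0,"ty":0,"tz":0,"rx":0,"ry":0,"rz":-0.13},
    {"tx":0,"ty":0,"tz":0,"rx":0,"ry":0,"rz":-0.06},
  ],
)

```text
time: 32.7
tool_pos: [453.9, 79.0, 233.7]
tcp_rot: [3.141, 0.0, 1.666]
contact_force: [-0.0, -0.1, -0.3]
grip_width: 91.8
finger_force: 0.0
```

```bash
python3 - <<'E'
from h import *
np.set_printoptions(precision=1,suppress=True)
for n in("top","side"): cv2.imwrite(f"pics/{n}8.png",bot.capture(n)[:,:,::-1])
o=bot.get_obs();print(o["tool_pos"],o["tcp_rot"],o["grip_width"])
cv2.imwrite("pics/ab8.png",cv2.resize(np.hstack([cv2.imread("pics/side8.png")[120:330,185:355],cv2.imread("pics/top8.png")[130:340,140:400]]),None,fx=1.85,fy=1.85))
E
```

```text
[453.9  79.  233.7] [3.1 0.  1.7] 91.8680164111131
```

View pics/ab8.png

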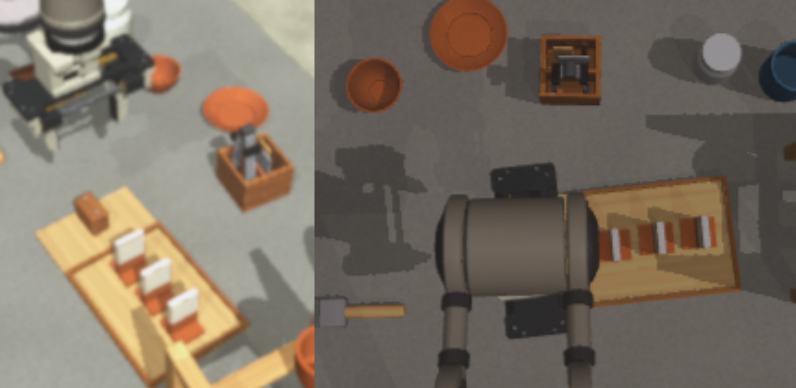

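Tongs stand in their compartment at (570,70) resized, all three tiles stand, and the tray and block haven't moved. Descend on the block.

Emit:
carry_out(
  plan=[
    {"tx":-2,"ty":0,"tz":-18,"rx":0,"ry":0,"rz":0},
    {"tx":0,"ty":0,"tz":-30,"rx":0,"ry":0,"rz":0},
    {"tx":0,"ty":0,"tz":-35,"rx":0,"ry":0,"rz":0},
    {"tx":0,"ty":0,"tz":-35,"rx":0,"ry":0,"rz":0},
    {"tx":0,"ty":0,"tz":-30,"rx":0,"ry":0,"rz":0},
    {"tx":0,"ty":0,"tz":-20,"rx":0,"ry":0,"rz":0},
    {"tx":0,"ty":0,"tz":-15,"rx":0,"ry":0,"rz":0},
    {"tx":0,"ty":0,"tz":-10,"rx":0,"ry":0,"rz":0},
    {"tx":0,"ty":0,"tz":-4,"rx":0,"ry":0,"rz":0},
    {"tx":0,"ty":0,"tz":0,"rx":0,"ry":0,"rz":0},
    {"tx":0,"ty":0,"tz":0,"rx":0,"ry":0,"rz":0},
  ],
)

```text
time: 33.9
tool_pos: [452.5, 79.0, 37.1]
tcp_rot: [3.14, 0.0, 1.671]
contact_force: [0.1, -0.0, 0.1]
grip_width: 91.7
finger_force: 0.0
```

Emit:
carry_out(
  plan=[
    {"tx":0,"ty":0,"tz":0,"rx":0,"ry":0,"rz":0},
    {"tx":0,"ty":0,"tz":0,"rx":0,"ry":0,"rz":0},
    {"tx":0,"ty":0,"tz":0,"rx":0,"ry":0,"rz":0},
    {"tx":0,"ty":0,"tz":0,"rx":0,"ry":0,"rz":0},
    {"tx":0,"ty":0,"tz":0,"rx":0,"ry":0,"rz":0},
    {"tx":0,"ty":0,"tz":0,"rx":0,"ry":0,"rz":0},
    {"tx":0,"ty":0,"tz":0,"rx":0,"ry":0,"rz":0},
    {"tx":0,"ty":0,"tz":0,"rx":0,"ry":0,"rz":0},
    {"tx":0,"ty":0,"tz":0,"rx":0,"ry":0,"rz":0},
  ],
  gripper=1,
)

```text
time: 34.8
tool_pos: [452.0, 79.0, 36.5]
tcp_rot: [-3.142, -0.0, 1.671]
contact_force: [0.2, 0.3, -0.3]
grip_width: 31.6
finger_force: 30.0
```

Emit:
carry_out(
  plan=[
    {"tx":1,"ty":-1,"tz":0,"rx":0,"ry":0,"rz":0},
    {"tx":2,"ty":-3,"tz":0,"rx":0,"ry":0,"rz":-0.005},
    {"tx":4,"ty":-5,"tz":0,"rx":0,"ry":0,"rz":-0.01},
    {"tx":5,"ty":-6,"tz":0,"rx":0,"ry":0,"rz":-0.015},
    {"tx":5,"ty":-6,"tz":0,"rx":0,"ry":0,"rz":-0.015},
    {"tx":5,"ty":-6,"tz":0,"rx":0,"ry":0,"rz":-0.015},
    {"tx":5,"ty":-6,"tz":0,"rx":0,"ry":0,"rz":-0.015},
    {"tx":5,"ty":-6,"tz":0,"rx":0,"ry":0,"rz":-0.015},
    {"tx":4,"ty":-5,"tz":0,"rx":0,"ry":0,"rz":-0.01},
    {"tx":3,"ty":-3,"tz":0,"rx":0,"ry":0,"rz":0},
    {"tx":1,"ty":-1,"tz":0,"rx":0,"ry":0,"rz":0},
    {"tx":0,"ty":0,"tz":0,"rx":0,"ry":0,"rz":0},
  ],
)

```text
time: 36.0
tool_pos: [492.2, 30.6, 36.5]
tcp_rot: [3.141, 0.0, 1.571]
contact_force: [-1.3, -0.3, 1.1]
grip_width: 31.9
finger_force: 30.0
```

```bash
python3 - <<'E'
from h import *
np.set_printoptions(precision=1,suppress=True)
for n in("top","side"): cv2.imwrite(f"pics/{n}9.png",bot.capture(n)[:,:,::-1])
o=bot.get_obs();print(o["tool_pos"],o["tcp_rot"],o["grip_width"])
cv2.imwrite("pics/ab9.png",cv2.resize(np.hstack([cv2.imread("pics/side9.png")[170:400,225:395],cv2.imread("pics/top9.png")[170:400,240:440]]),None,fx=2.1,fy=2.1))
E
```

```text
[492.1  30.7  36.5] [3.1 0.  1.6] 31.668223570333048
```

View pics/ab9.png

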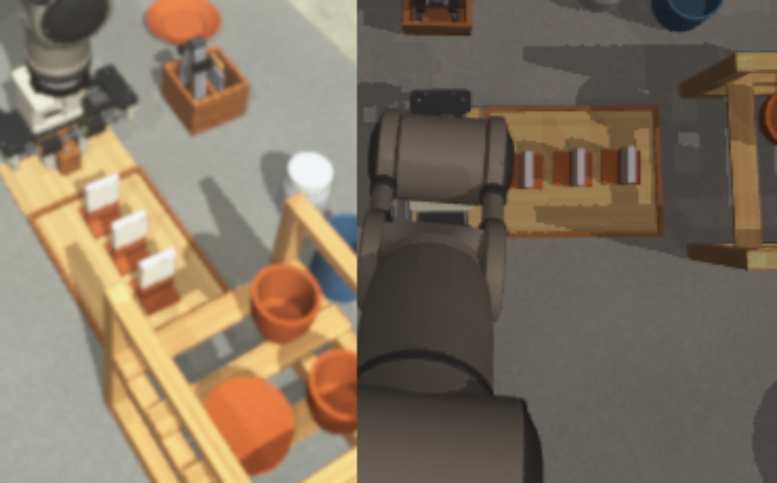

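Tiles stand and the tray looks straight. Its front corners are at resized (660,105) and (662,235); the rack's feet are at (681,96) and (688,247). I'll check lateral centring numerically.

```bash
python3 - <<'E'
from h import *
q=lambda x,y:(240+(x-357)/2.1,170+y/2.1)
for p,z in(((659,105),18),((662,236),18),((486,106),18),((510,237),18),((683,97),0),((690,245),0)): print(p,plane("top",q(*p),z).round(1))
im=cv2.imread("pics/top9.png"); crop("pics/top9.png",360,195,75,110,7,"pics/c9.png"); 
E
```

```text
(659, 105) [ 575.8 -257.8   18. ]
(662, 236) [ 406.6 -254.4   18. ]
(486, 106) [577.4 -31.6  18. ]
(510, 237) [407.8 -59.2  18. ]
(683, 97) [ 588.  -294.2    0. ]
(690, 245) [ 394.1 -294.3    0. ]
```

View pics/c9.png

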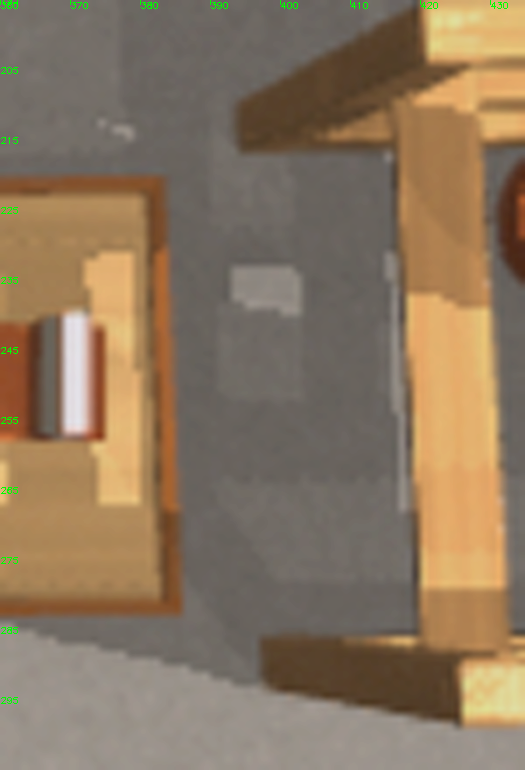

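Tray centre line is x≈492 and matches the bay centre (394-588), about 10 mm clearance per side. Slide in.

Emit:
carry_out(
  plan=[
    {"tx":0,"ty":-2,"tz":0,"rx":0,"ry":0,"rz":0},
    {"tx":0,"ty":-4,"tz":0,"rx":0,"ry":0,"rz":0},
    {"tx":0,"ty":-6,"tz":0,"rx":0,"ry":0,"rz":0},
    {"tx":0,"ty":-8,"tz":0,"rx":0,"ry":0,"rz":0},
    {"tx":0,"ty":-8,"tz":0,"rx":0,"ry":0,"rz":0},
    {"tx":0,"ty":-8,"tz":0,"rx":0,"ry":0,"rz":0},
    {"tx":0,"ty":-8,"tz":0,"rx":0,"ry":0,"rz":0},
    {"tx":0,"ty":-8,"tz":0,"rx":0,"ry":0,"rz":0},
    {"tx":0,"ty":-8,"tz":0,"rx":0,"ry":0,"rz":0},
    {"tx":0,"ty":-8,"tz":0,"rx":0,"ry":0,"rz":0},
    {"tx":0,"ty":-6,"tz":0,"rx":0,"ry":0,"rz":0},
    {"tx":0,"ty":-4,"tz":0,"rx":0,"ry":0,"rz":0},
  ],
)

```text
time: 37.3
tool_pos: [492.0, -47.6, 36.5]
tcp_rot: [3.142, 0.0, 1.57]
contact_force: [-0.5, 1.7, -1.5]
grip_width: 31.8
finger_force: 30.0
```

Emit:
carry_out(
  plan=[
    {"tx":0,"ty":-4,"tz":0,"rx":0,"ry":0,"rz":0},
    {"tx":0,"ty":-6,"tz":0,"rx":0,"ry":0,"rz":0},
    {"tx":0,"ty":-8,"tz":0,"rx":0,"ry":0,"rz":0},
    {"tx":0,"ty":-8,"tz":0,"rx":0,"ry":0,"rz":0},
    {"tx":0,"ty":-8,"tz":0,"rx":0,"ry":0,"rz":0},
    {"tx":0,"ty":-8,"tz":0,"rx":0,"ry":0,"rz":0},
    {"tx":0,"ty":-8,"tz":0,"rx":0,"ry":0,"rz":0},
    {"tx":0,"ty":-8,"tz":0,"rx":0,"ry":0,"rz":0},
    {"tx":0,"ty":-8,"tz":0,"rx":0,"ry":0,"rz":0},
    {"tx":0,"ty":-8,"tz":0,"rx":0,"ry":0,"rz":0},
    {"tx":0,"ty":-6,"tz":0,"rx":0,"ry":0,"rz":0},
    {"tx":0,"ty":-4,"tz":0,"rx":0,"ry":0,"rz":0},
  ],
)

```text
time: 38.5
tool_pos: [492.0, -131.6, 36.5]
tcp_rot: [3.142, -0.0, 1.57]
contact_force: [0.4, 3.0, -0.9]
grip_width: 31.9
finger_force: 30.0
```

Emit:
carry_out(
  plan=[
    {"tx":0,"ty":-4,"tz":0,"rx":0,"ry":0,"rz":0},
    {"tx":0,"ty":-6,"tz":0,"rx":0,"ry":0,"rz":0},
    {"tx":0,"ty":-8,"tz":0,"rx":0,"ry":0,"rz":0},
    {"tx":0,"ty":-8,"tz":0,"rx":0,"ry":0,"rz":0},
    {"tx":0,"ty":-8,"tz":0,"rx":0,"ry":0,"rz":0},
    {"tx":0,"ty":-8,"tz":0,"rx":0,"ry":0,"rz":0},
    {"tx":0,"ty":-8,"tz":0,"rx":0,"ry":0,"rz":0},
    {"tx":0,"ty":-8,"tz":0,"rx":0,"ry":0,"rz":0},
    {"tx":0,"ty":-8,"tz":0,"rx":0,"ry":0,"rz":0},
    {"tx":0,"ty":-8,"tz":0,"rx":0,"ry":0,"rz":0},
    {"tx":0,"ty":-6,"tz":0,"rx":0,"ry":0,"rz":0},
    {"tx":0,"ty":-4,"tz":0,"rx":0,"ry":0,"rz":0},
  ],
)

```text
time: 39.7
tool_pos: [492.0, -215.6, 36.5]
tcp_rot: [3.141, 0.0, 1.57]
contact_force: [-0.2, 1.8, -0.6]
grip_width: 32.0
finger_force: 30.0
```

Emit:
carry_out(
  plan=[
    {"tx":0,"ty":-3,"tz":0,"rx":0,"ry":0,"rz":0},
    {"tx":0,"ty":-3,"tz":0,"rx":0,"ry":0,"rz":0},
    {"tx":0,"ty":-3,"tz":0,"rx":0,"ry":0,"rz":0},
    {"tx":0,"ty":-2,"tz":0,"rx":0,"ry":0,"rz":0},
    {"tx":0,"ty":-1,"tz":0,"rx":0,"ry":0,"rz":0},
    {"tx":0,"ty":-1,"tz":0,"rx":0,"ry":0,"rz":0},
    {"tx":0,"ty":0,"tz":0,"rx":0,"ry":0,"rz":0},
    {"tx":0,"ty":0,"tz":0,"rx":0,"ry":0,"rz":0},
  ],
)

```text
time: 40.5
tool_pos: [492.0, -228.1, 36.5]
tcp_rot: [3.142, 0.0, 1.571]
contact_force: [0.1, 0.7, -1.1]
grip_width: 31.8
finger_force: 30.0
```

Creep to the back stop, watching the force.

Emit:
carry_out(
  plan=[
    {"tx":0,"ty":-1,"tz":0,"rx":0,"ry":0,"rz":0},
    {"tx":0,"ty":-1,"tz":0,"rx":0,"ry":0,"rz":0},
    {"tx":0,"ty":-1,"tz":0,"rx":0,"ry":0,"rz":0},
    {"tx":0,"ty":-1,"tz":0,"rx":0,"ry":0,"rz":0},
    {"tx":0,"ty":-1,"tz":0,"rx":0,"ry":0,"rz":0},
    {"tx":0,"ty":0,"tz":0,"rx":0,"ry":0,"rz":0},
  ],
)

```text
time: 41.1
tool_pos: [492.1, -233.3, 36.6]
tcp_rot: [3.141, 0.0, 1.571]
contact_force: [-0.2, 0.8, -0.6]
grip_width: 32.1
finger_force: 30.0
```

Emit:
carry_out(
  plan=[
    {"tx":0,"ty":-1,"tz":0,"rx":0,"ry":0,"rz":0},
    {"tx":0,"ty":-1,"tz":0,"rx":0,"ry":0,"rz":0},
    {"tx":0,"ty":0,"tz":0,"rx":0,"ry":0,"rz":0},
  ],
)

```text
time: 41.4
tool_pos: [491.9, -234.4, 36.5]
tcp_rot: [-3.141, -0.001, 1.571]
contact_force: [-0.6, 5.3, 0.7]
grip_width: 31.7
finger_force: 30.0
```

Emit:
carry_out(
  plan=[
    {"tx":0,"ty":-0.5,"tz":0,"rx":0,"ry":0,"rz":0},
    {"tx":0,"ty":0,"tz":0,"rx":0,"ry":0,"rz":0},
    {"tx":0,"ty":0,"tz":0,"rx":0,"ry":0,"rz":0},
  ],
)

```text
time: 41.7
tool_pos: [491.8, -234.4, 36.5]
tcp_rot: [-3.141, -0.002, 1.571]
contact_force: [0.1, 7.1, 2.1]
grip_width: 31.8
finger_force: 30.0
```

Home against the stop: TCP stuck at -234.4 with the force rising. Back off the pressure, release and rise.

Emit:
carry_out(
  plan=[
    {"tx":0,"ty":0.8,"tz":0,"rx":0,"ry":0,"rz":0},
    {"tx":0,"ty":0,"tz":0,"rx":0,"ry":0,"rz":0},
    {"tx":0,"ty":0,"tz":0,"rx":0,"ry":0,"rz":0},
  ],
)

```text
time: 42.0
tool_pos: [491.9, -234.4, 36.5]
tcp_rot: [-3.141, -0.001, 1.571]
contact_force: [-1.3, 5.6, 1.8]
grip_width: 31.5
finger_force: 30.0
```

Emit:
carry_out(
  plan=[
    {"tx":0,"ty":0,"tz":0,"rx":0,"ry":0,"rz":0},
    {"tx":0,"ty":0,"tz":0,"rx":0,"ry":0,"rz":0},
    {"tx":0,"ty":0,"tz":0,"rx":0,"ry":0,"rz":0},
    {"tx":0,"ty":0,"tz":0,"rx":0,"ry":0,"rz":0},
    {"tx":0,"ty":0,"tz":0,"rx":0,"ry":0,"rz":0},
    {"tx":0,"ty":0,"tz":0,"rx":0,"ry":0,"rz":0},
    {"tx":0,"ty":0,"tz":0,"rx":0,"ry":0,"rz":0},
    {"tx":0,"ty":0,"tz":0,"rx":0,"ry":0,"rz":0},
  ],
  gripper=0,
)

```text
time: 42.8
tool_pos: [492.1, -234.7, 36.6]
tcp_rot: [3.141, 0.0, 1.571]
contact_force: [-0.2, 0.4, -0.7]
grip_width: 89.6
finger_force: 0.0
```

Emit:
carry_out(
  plan=[
    {"tx":0,"ty":0,"tz":10,"rx":0,"ry":0,"rz":0},
    {"tx":0,"ty":0,"tz":20,"rx":0,"ry":0,"rz":0},
    {"tx":0,"ty":0,"tz":25,"rx":0,"ry":0,"rz":0},
    {"tx":0,"ty":5,"tz":25,"rx":0,"ry":0,"rz":0},
    {"tx":0,"ty":20,"tz":25,"rx":0,"ry":0,"rz":0},
    {"tx":0,"ty":30,"tz":25,"rx":0,"ry":0,"rz":0},
    {"tx":0,"ty":35,"tz":20,"rx":0,"ry":0,"rz":0},
    {"tx":0,"ty":35,"tz":10,"rx":0,"ry":0,"rz":0},
    {"tx":0,"ty":30,"tz":0,"rx":0,"ry":0,"rz":0},
    {"tx":0,"ty":15,"tz":0,"rx":0,"ry":0,"rz":0},
    {"tx":0,"ty":0,"tz":0,"rx":0,"ry":0,"rz":0},
    {"tx":0,"ty":0,"tz":0,"rx":0,"ry":0,"rz":0},
  ],
)

```text
time: 44.0
tool_pos: [492.1, -65.3, 196.6]
tcp_rot: [3.142, 0.001, 1.571]
contact_force: [-0.7, 0.9, 0.3]
grip_width: 91.8
finger_force: 0.0
```

```bash
python3 - <<'E'
from h import *
for n in("top","side"): cv2.imwrite(f"pics/{n}10.png",bot.capture(n)[:,:,::-1])
cv2.imwrite("pics/ab10.png",cv2.resize(np.hstack([cv2.imread("pics/side10.png")[170:400,255:425],cv2.imread("pics/top10.png")[130:360,340:550]]),None,fx=2.1,fy=2.1))
E
```

```text
(no output)
```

View pics/ab10.png

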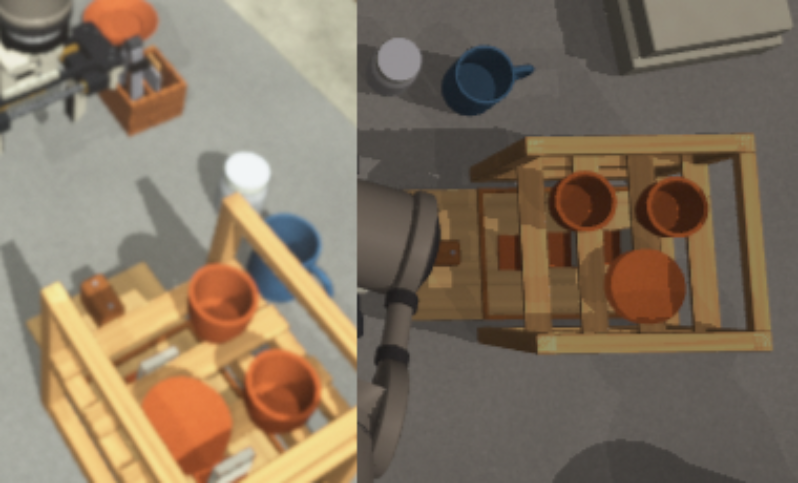

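The tray is home in the bay: block outside at top-resized (449,252), tile feet at (508,250), (558,250) and (612,245). In the side view, stem tops show between the slats, the tongs stand in the caddy, and the robot is clear.

```bash
python3 -c "
from plant import bot
print(bot.close_job())"
```

```text
the job is handed in; nothing more can be done
None
```

I handed the job in at about 44 s: all three tiles are on the tray, which is fully home in the bottom bay, and the tongs are back in their caddy compartment; no pass/fail result came back.

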